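Find the rocking bottle stopper and fit the right size

ROBOT

A 6-joint arm with a two-finger parallel gripper is mounted at the origin on the work surface. World frame = base frame: x ahead of the robot, y to its left, z up, the work surface at z = 0. Lengths are in m, angles in degrees, forces in N, time in s.
With the tool pointing down it reaches from about 0.35 to 0.725 m from the base axis. Payload 6 kg.
Tool frame: the origin (TCP) lies on the centre line of the jaws, within the pads' length; the fingertips stand 8 mm ahead of it and the grasp point (between the pads) lies 11 mm behind it; z points along the fingers, y is the direction in which the jaws open and shut (so a half turn about z gives the same grasp; the last joint's range is limited). The gripper opens to 85 mm and grips with 20 to 120 N. Pads are 22 mm wide; open, the fingers measure 114 mm over their backs; the gripper's body (76 mm by 85 mm) begins 54 mm behind the grasp point. The pads swing forward as they close: fully open they stand 13 mm farther back than shut.
Start: joints at [94.005, 2.303, 4.859, 0, -92.561, -19.12], TCP at [0.156, 0.579, 0.239] pointing down, gripper open.
Joint ranges: [-146.85, 146.85], [-73.84, 115.35], [-62.03, 85.46], [-188.31, 113.3], [-161.28, -10.13], [-171.36, 171.36]. Speed limits (degrees/s): [147.25, 147.25, 172.46, 180, 180, 180].

INTERFACE

Orientations are given as a 3x3 rotation matrix whose columns are the frame's x, y, z axes.
In Python, from workcell import robot gives the robot as it stands.
- The arm moves only by the tool play_rows, never from a script. Its argument "rows" is a list that holds one entry, the list of rows, each a list of 5 numbers: the shift along the world's x, y, z in mm, then the turn about the world's z in degrees, then the opening, from 0 (shut) to 1 (fully open). In form: [[[tx, ty, tz, roll, grip], ...]]. A call has 1 to 20 rows; each row is the pose to reach, as a shift and turn from the pose commanded when the call began; what a row does not reach only later rows make up. A row lasts 1/8 s, in which the tool goes at most 62.5 mm and 10.7 degrees, less where a joint would pass 70% of its speed; a pose out of reach is approached as far as the arm can. A call with a gripper value outside its range is refused whole. The fingers move at their own pace and stop on an object; the grip force is fixed at half the most. Time passes only in rows, so rows that repeat a pose let the fingers close. It gives the time, the measured TCP pose, the force and the opening at its end, in the units of the state.
- robot.sense(): the state, without advancing time (a new reading comes with each control period).
- robot.camera(name): name is "side" or "top"; returns a dict with "img" (384x512x3 uint8, red, green, blue), "intrinsics" (3x3 intrinsics, pixels), "R" (3x3) and "t" (3): a world point X has camera coordinates R X + t. Camera axes: x right, y down, z forward; pixel columns grow to the right and rows downward; lengths in m; the calibration is good to about 2 mm. A picture is of the moment at which its call begins. There is no depth.
- robot.close_job(): hands the job in, once; it reports no verdict.
The state is a dict: "time": time; "q": joint angles; "joint_velocities": joint speeds; "joint_torque": joint torques, N m; "ee_pos": TCP position; "tool_rot": TCP orientation; "force": force on the tool from outside, world axes, zero at the start; "moment": the same for the moment, N m; "width": finger opening in m.
Only numpy, scipy, OpenCV 4.12 (cv2) and the standard library are available. Lean on these libraries where they do the work, as an engineer would, in place of code of your own. Each camera call takes 0.05 s, during which the arm holds its last target.

TASK

One of the three amber bottles in the blue carrier has a wider neck than the others and was closed with a white stopper that is too small for it. Gently rock the white stoppers sideways in their necks to find the one that has play, put that one in the metal dish, and close its bottle with the larger green stopper from the white stand, pushed fully home. Leave the two snug stoppers in their bottles, never have two bottles open at once, keep every push and pull on a stopper light (under about 15 N), and leave everything else on the bench where it is.

Things in the scene. Friction and masses are not known exactly. Their poses are not given: they have to be found in the camera images.
- carrier: Fixed blue carrier, 84 x 228 mm, deck 60 mm high with three round holes in a row along its y axis, 72 mm apart, a 280 g bottle standing in each with 0.4 mm of room (its mouth can sway over 1 mm). Origin: centre of its underside. Bottles look alike: body 62 mm, neck 36 mm (bead 41 mm), flat mouth 114 mm above the bench; bore straight, 30 mm deep, under the stopper: 20 mm in two, 25 mm in one.
- mouth_left (a point): Centre of the mouth plane of the bottle in the +y compartment of the carrier (carrier y = +72 mm), where stopper1 sits at the start
- mouth_mid (a point): Centre of the mouth plane of the bottle in the middle compartment of the carrier (carrier y = 0), where stopper2 sits at the start
- mouth_right (a point): Centre of the mouth plane of the bottle in the -y compartment of the carrier (carrier y = -72 mm), where stopper3 sits at the start
- stopper1: White stopper, 22 g, at the start fitted at mouth_left. Origin: centre of the flange's underside, z up its axis. Flange 39 mm across, 5 mm thick; on it a knob 20 mm across, 26 mm high (top 31 mm above origin); below, a plug 25 mm long, 19.4 mm across at the flange, 18 at 21 mm down, 15 at its end. Shifts sideways 0.3 mm either way in a 20 mm bore, 2.8 mm in the 25 mm bore.
- stopper2: White stopper, 22 g, at the start fitted at mouth_mid. Origin: centre of the flange's underside, z up its axis. Flange 39 mm across, 5 mm thick; on it a knob 20 mm across, 26 mm high (top 31 mm above origin); below, a plug 25 mm long, 19.4 mm across at the flange, 18 at 21 mm down, 15 at its end. Shifts sideways 0.3 mm either way in a 20 mm bore, 2.8 mm in the 25 mm bore.
- stopper3: White stopper, 22 g, at the start fitted at mouth_right. Origin: centre of the flange's underside, z up its axis. Flange 39 mm across, 5 mm thick; on it a knob 20 mm across, 26 mm high (top 31 mm above origin); below, a plug 25 mm long, 19.4 mm across at the flange, 18 at 21 mm down, 15 at its end. Shifts sideways 0.3 mm either way in a 20 mm bore, 2.8 mm in the 25 mm bore.
- stopper_big: Larger green (teal) stopper, 22 g, in the stand. Origin: centre of the flange's underside, z up its axis. Flange 43 mm across, 5 mm thick; on it a knob 24 mm across, 26 mm high (top 31 mm above origin); below, a plug 25 mm long, 24.2 mm across at the flange, 22.8 at 21 mm down, 19.8 at its end. Goes home, flange flat on the mouth, only in the 25 mm bore.
- spare_small: Small white spare stopper, same as the fitted ones, standing in the other hole of the stand, 60 mm from the green one; not needed, leave it. Origin: centre of the underside of its flange.
- stand: Fixed white block, 60 x 120 mm, 34 mm high, with two 29 mm deep round holes in its top that hold the spare stoppers, flanges on its top: 29 mm hole with the green stopper at its y = +30 mm, 24 mm hole with the small spare at y = -30 mm. Origin: centre of its underside.
- dish: Fixed shallow metal dish, 150 (x) x 120 (y) mm, walls 24 mm high and 3 mm thick, floor 3 mm thick. Origin: centre of its underside, on the bench.
- mortar: White porcelain mortar, 132 mm across, 70 mm high, with its pestle leaning in it (to 130 mm high); bystander. Origin: centre of its underside.
- tube: Lying aluminium ointment tube, 30 mm thick, 125 mm long; bystander. Origin: under its middle, on the bench.
- jar: Ivory ointment jar with white lid, 58 mm across, 44 mm high; bystander. Origin: centre of its underside.
- wash_bottle: Small white plastic bottle with blue cap, 52 mm across, 105 mm high; bystander. Origin: centre of its underside.
- spatula: Lying steel two-ended laboratory spatula, 192 mm long, 8 mm high; bystander. Origin on the bench under its middle.
- boat: White square weighing boat, 75 x 75 mm, 15 mm high; bystander. Origin: centre of its underside.

How it is judged (in metres and radians):
On the way, in this order (a step that is already met when the one before it is completed fails the run):
1. the stopper that has play is rocked sideways (over 2.6 mm) in its neck, its flange still on the mouth (((horizontal distance between stopper1 and mouth_left between 0.0026 and 0.008 m and z of stopper1 in the frame of carrier below 0.1165 m) or (horizontal distance between stopper2 and mouth_mid between 0.0026 and 0.008 m and z of stopper2 in the frame of carrier below 0.1165 m) or (horizontal distance between stopper3 and mouth_right between 0.0026 and 0.008 m and z of stopper3 in the frame of carrier below 0.1165 m))), for 0.05 s.
2. one white stopper from the carrier lies in the metal dish (((x of stopper1 in the frame of dish between -0.072 and 0.072 m and y of stopper1 in the frame of dish between -0.057 and 0.057 m and z of stopper1 in the frame of dish between 0 and 0.045 m) or (x of stopper2 in the frame of dish between -0.072 and 0.072 m and y of stopper2 in the frame of dish between -0.057 and 0.057 m and z of stopper2 in the frame of dish between 0 and 0.045 m) or (x of stopper3 in the frame of dish between -0.072 and 0.072 m and y of stopper3 in the frame of dish between -0.057 and 0.057 m and z of stopper3 in the frame of dish between 0 and 0.045 m))), for 0.2 s.
At the end, for the whole second after the job is handed in: A white stopper lies at rest in the dish; the green one is home in that bottle and the other two white ones in their own: flange within 2.5 mm of the mouth, 6 mm of its centre, tilt under 0.06 rad (((x of stopper1 in the frame of dish between -0.072 and 0.072 m and y of stopper1 in the frame of dish between -0.057 and 0.057 m and z of stopper1 in the frame of dish between 0 and 0.045 m and linear speed of each of stopper1, stopper_big below 0.02 m/s and horizontal distance between stopper_big and mouth_left below 0.006 m and z of each of stopper_big, stopper2, stopper3 in the frame of carrier below 0.1165 m and angle between each of stopper_big, stopper2, stopper3's own z axis and vertical below 0.06 rad and horizontal distance between stopper2 and mouth_mid below 0.006 m and horizontal distance between stopper3 and mouth_right below 0.006 m) or (x of stopper2 in the frame of dish between -0.072 and 0.072 m and y of stopper2 in the frame of dish between -0.057 and 0.057 m and z of stopper2 in the frame of dish between 0 and 0.045 m and linear speed of each of stopper2, stopper_big below 0.02 m/s and horizontal distance between stopper_big and mouth_mid below 0.006 m and z of each of stopper_big, stopper1, stopper3 in the frame of carrier below 0.1165 m and angle between each of stopper_big, stopper1, stopper3's own z axis and vertical below 0.06 rad and horizontal distance between stopper1 and mouth_left below 0.006 m and horizontal distance between stopper3 and mouth_right below 0.006 m) or (x of stopper3 in the frame of dish between -0.072 and 0.072 m and y of stopper3 in the frame of dish between -0.057 and 0.057 m and z of stopper3 in the frame of dish between 0 and 0.045 m and linear speed of each of stopper3, stopper_big below 0.02 m/s and horizontal distance between stopper_big and mouth_right below 0.006 m and z of each of stopper_big, stopper1, stopper2 in the frame of carrier below 0.1165 m and angle between each of stopper_big, stopper1, stopper2's own z axis and vertical below 0.06 rad and horizontal distance between stopper1 and mouth_left below 0.006 m and horizontal distance between stopper2 and mouth_mid below 0.006 m))); the robot touches nothing.
It fails at once if a stopper is pushed so hard that the bottles bear on the carrier with more than 60 N in all (9 N is their weight; a sideways push on a stopper counts about threefold) (contact force between carrier and anything else above 60 N).
It fails at once if two white stoppers are out of their bottles at once (((z of stopper1 in the frame of carrier above 0.135 m or (x of stopper1 in the frame of dish between -0.072 and 0.072 m and y of stopper1 in the frame of dish between -0.057 and 0.057 m and z of stopper1 in the frame of dish between 0 and 0.045 m)) and (z of stopper2 in the frame of carrier above 0.135 m or (x of stopper2 in the frame of dish between -0.072 and 0.072 m and y of stopper2 in the frame of dish between -0.057 and 0.057 m and z of stopper2 in the frame of dish between 0 and 0.045 m))) or ((z of stopper1 in the frame of carrier above 0.135 m or (x of stopper1 in the frame of dish between -0.072 and 0.072 m and y of stopper1 in the frame of dish between -0.057 and 0.057 m and z of stopper1 in the frame of dish between 0 and 0.045 m)) and (z of stopper3 in the frame of carrier above 0.135 m or (x of stopper3 in the frame of dish between -0.072 and 0.072 m and y of stopper3 in the frame of dish between -0.057 and 0.057 m and z of stopper3 in the frame of dish between 0 and 0.045 m))) or ((z of stopper2 in the frame of carrier above 0.135 m or (x of stopper2 in the frame of dish between -0.072 and 0.072 m and y of stopper2 in the frame of dish between -0.057 and 0.057 m and z of stopper2 in the frame of dish between 0 and 0.045 m)) and (z of stopper3 in the frame of carrier above 0.135 m or (x of stopper3 in the frame of dish between -0.072 and 0.072 m and y of stopper3 in the frame of dish between -0.057 and 0.057 m and z of stopper3 in the frame of dish between 0 and 0.045 m)))).
It fails at once if another thing on the bench (mortar, tube, jar, white bottle, spatula, weighing boat or the small spare stopper) is moved more than 20 mm (distance of any of mortar, tube, jar, wash_bottle, spatula, boat, spare_small from where it was at the start of the episode above 0.02 m).
It also fails if it takes over 72 s, if anything falls off the work surface, if the arm or the gripper's body presses on something with over 40 N, if the wrist force passes 120 N, or if a joint passes its speed limit or range.

## Working session

There is one attempt and no reset: what is moved stays moved. The work goes in short steps, Python scripts to look and compute and a tool call to move; the robot and the scene stay as the last step left them, time stands still between calls to the robot, and variables do not carry over. Pictures are saved under pics/ and viewed, and the job is handed in when it is done.

Besides the shell and the picture viewer there is one more tool, called after "Emit:" as name(argument=value, ...) on one line, values as JSON. play_rows: Moves the arm, as the interface text tells. Its arguments: {"type":"object","properties":{"rows":{"type":"array","items":{"type":"array","items":{"type":"array","items":{"type":"number"}}}}},"required":["rows"]}

```bash
ls; mkdir -p pics
cat > h.py <<'E'
import numpy as np, cv2
from workcell import robot
def snap(n,f):
    c=robot.camera(n); cv2.imwrite('pics/'+f,cv2.cvtColor(c['img'],cv2.COLOR_RGB2BGR)); return c
def ray(c,u,v,z):
    R=np.array(c['R']);t=np.array(c['t']);K=np.array(c['intrinsics'])
    d=R.T@np.linalg.solve(K,[u,v,1.]);o=-R.T@t
    return o+d*(z-o[2])/d[2]
def proj(c,X):
    p=np.array(c['intrinsics'])@(np.array(c['R'])@np.array(X)+np.array(c['t']));return p[:2]/p[2]
E
python3 - <<'E'
from h import *
import pickle
for n in('top','side'):
    c=snap(n,n+'0.png');pickle.dump(c,open(n+'0.pkl','wb'));print(n,c['intrinsics'],c['R'],c['t'],-np.array(c['R']).T@np.array(c['t']))
print(robot.sense())
E
```

```text
pics
top [[469.32710336   0.         261.8472341 ]
 [  0.         469.32710336 194.9412219 ]
 [  0.           0.           1.        ]] [[-0.01846116 -0.99982817  0.00167763]
 [-0.98575204  0.01792062 -0.16724762]
 [ 0.16718882 -0.00474132 -0.98591349]] [-0.00807557  0.57596775  0.99468777] [ 0.40131163 -0.01367975  1.07701888]
side [[436.444177     0.         253.072572  ]
 [  0.         436.444177   188.33636484]
 [  0.           0.           1.        ]] [[-9.20508510e-01 -3.90721865e-01  7.12040416e-04]
 [-3.08789135e-01  7.26362741e-01 -6.14041072e-01]
 [ 2.39402073e-01 -5.65449903e-01 -7.89273751e-01]] [0.52651971 0.23691839 1.02198052] [0.31315944 0.61151286 0.95172512]
{'time': 0.1, 'q': array([ 9.40050069e+01,  2.33509959e+00,  4.80810369e+00, -2.31688306e-02,
       -9.25610896e+01, -1.91176750e+01]), 'joint_velocities': array([-0.03856577, -0.0880427 ,  0.08096175, -0.00247728,  0.0125781 ,
       -0.02989888]), 'joint_torque': array([-4.92252802e-03, -3.69354093e+01,  3.48285520e+01,  6.95153564e+00,
       -4.49414118e-03,  2.22744895e-06]), 'ee_pos': array([0.15630581, 0.57899341, 0.23838115]), 'tool_rot': array([[ 9.65419658e-01, -2.60700589e-01, -2.95605421e-04],
       [-2.60700728e-01, -9.65418402e-01, -1.56184456e-03],
       [ 1.21790883e-04,  1.58489999e-03, -9.99998737e-01]]), 'force': array([ 0.1090179 ,  0.02550442, -0.15947999]), 'moment': array([ 0.01700408, -0.00880383, -0.00069864]), 'width': 0.08548504887303716}
```

View pics/top0.png

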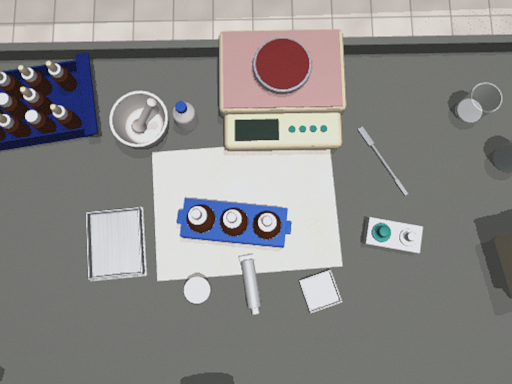

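View pics/side0.png

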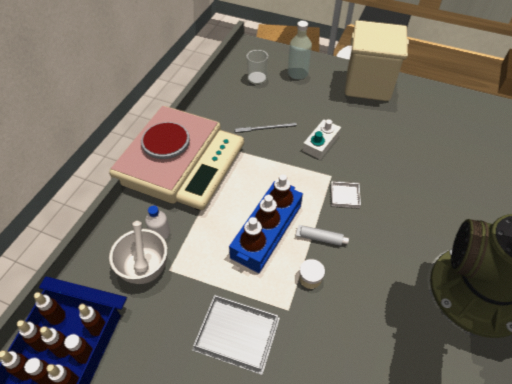

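Run:
```python
import cv2,numpy as np
t=cv2.imread('pics/top0.png');s=cv2.imread('pics/side0.png')
a=cv2.resize(t[190:255,175:295],None,fx=6,fy=6,interpolation=cv2.INTER_CUBIC)
b=cv2.resize(s[170:270,225:310],None,fx=6,fy=6,interpolation=cv2.INTER_CUBIC)
c=cv2.resize(t[210:260,360:430],None,fx=6,fy=6,interpolation=cv2.INTER_CUBIC)
d=cv2.resize(s[110:165,295:350],None,fx=6,fy=6,interpolation=cv2.INTER_CUBIC)
cv2.imwrite('pics/za.png',a);cv2.imwrite('pics/zb.png',b)
o=np.zeros((330,760,3),np.uint8);o[:300,:420]=c;o[:330,425:755]=d;cv2.imwrite('pics/zc.png',o)
```

```text
(no output)
```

View pics/za.png

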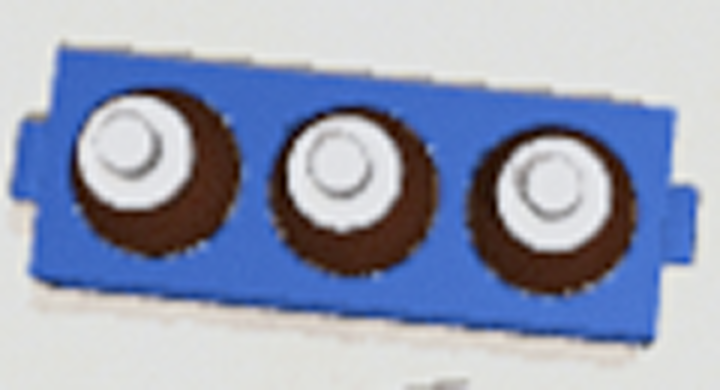

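View pics/zb.png

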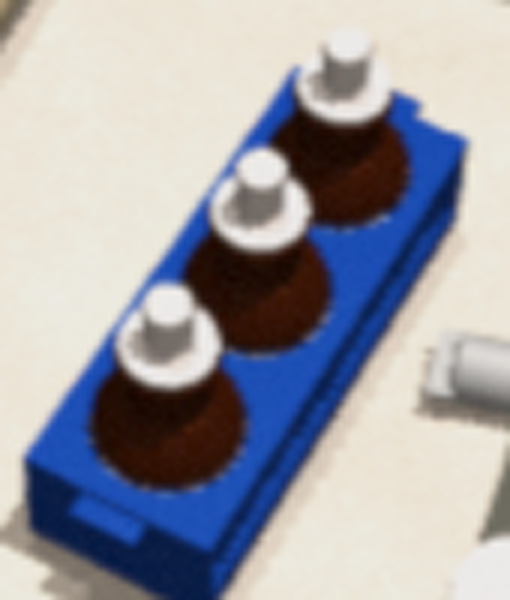

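View pics/zc.png

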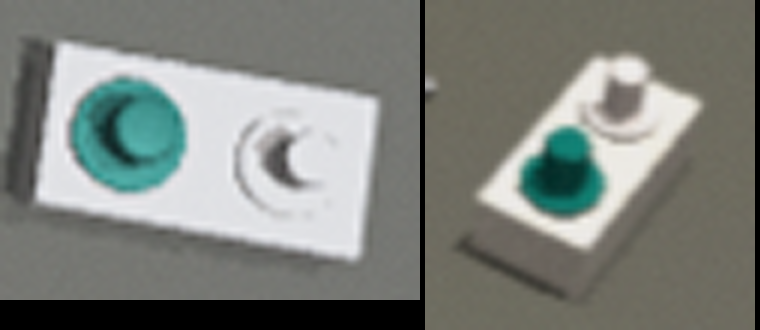

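```bash
cat > m.py <<'E'
from h import *
import pickle,sys
def carrier(c,verbose=True):
    im=c['img'].astype(int);r,g,b=im[...,0],im[...,1],im[...,2]
    return r,g,b
def topm(c):
    r,g,b=carrier(c)
    blue=((b>r+60)&(b>g+40)).astype(np.uint8)
    n,l,st,ce=cv2.connectedComponentsWithStats(blue)
    i=[k for k in range(1,n) if st[k,4]>500 and 170<ce[k][0]<300 and 190<ce[k][1]<260]
    m=(np.isin(l,i)).astype(np.uint8); hull=cv2.convexHull(np.argwhere(m)[:,::-1].astype(np.int32))
    fill=np.zeros_like(m);cv2.fillConvexPoly(fill,hull,1)
    white=((np.minimum(np.minimum(r,g),b)>100)&(abs(r-b)<40)).astype(np.uint8)&fill
    white=cv2.morphologyEx(white,cv2.MORPH_OPEN,np.ones((3,3),np.uint8))
    n,l,st,ce=cv2.connectedComponentsWithStats(white)
    out=[]
    for k in range(1,n):
        if st[k,4]>150:
            e=cv2.fitEllipse(cv2.findContours((l==k).astype(np.uint8),0,1)[0][0])
            out.append((ce[k],e,st[k,4]))
    return m,sorted(out,key=lambda o:o[0][0])
E
python3 - <<'E'
from m import *
T=pickle.load(open('top0.pkl','rb'))
m,o=topm(T)
for ce,e,a in o: print(ce,a,e, ray(T,*e[0],0.118)[:2], ray(T,*ce,0.118)[:2])
# knob tops by eye
for u,v in((122,142),(338,165),(553,188)):
    print('knob',ray(T,175+u/6-.4,190+v/6-.4,0.145)[:2])
def tri(A,pa,B,pb):
    rows=[]
    for c,p in((A,pa),(B,pb)):
        P=np.array(c['intrinsics'])@np.c_[c['R'],c['t']]
        rows+= [p[0]*P[2]-P[0],p[1]*P[2]-P[1]]
    x=np.linalg.svd(np.array(rows))[2][-1];return x[:3]/x[3]
S=pickle.load(open('side0.pkl','rb'))
for (u,v),(a,b) in zip(((122,142),(338,165),(553,188)),((168,303),(262,168),(350,47))):
    print('tri',tri(T,(175+u/6-.4,190+v/6-.4),S,(225+a/6-.4,170+b/6-.4)))
# green, spare knob tops
g=(360+147/6-.4,210+125/6-.4); gs=(295+(570-425)/6-.4,110+145/6-.4)
print('green',tri(T,g,S,gs),ray(T,*g,.065))
r,gg,b=[T['img'][...,i].astype(int) for i in range(3)]
mk=((gg>r+40)).astype(np.uint8); n,l,st,ce=cv2.connectedComponentsWithStats(mk)
for k in range(1,n):
    if st[k,4]>60: print(ce[k],st[k,4],ray(T,*ce[k],.038))
sp=(360+310/6-.4,210+162/6-.4);sps=(295+(630-425)/6-.4,110+70/6-.4);print('spare',tri(T,sp,S,sps))
# carrier rect
m2=cv2.morphologyEx(m,cv2.MORPH_CLOSE,np.ones((3,3)))
cs=cv2.convexHull(np.argwhere(m2)[:,::-1].astype(np.int32)).reshape(-1,2)
P=np.array([ray(T,*p,.06)[:2] for p in cs],np.float32);print('carrier',cv2.minAreaRect(P))
# dish bounds by eye
for u,v in((87,212),(143,208),(146,274),(90,279)):print('dish',ray(T,u,v,.024))
for u,v in((197,290),(240,258),(247,257),(258,310),(184,115),(139,119),(320,290),(383,160)):print(ray(T,u,v,.0)[:2])
E
```

```text
[197.11111111 214.95622896] 297 ((197.10519409179688, 214.96539306640625), (18.414810180664062, 18.722604751586914), 66.20457458496094) [0.52458524 0.11564607] [0.52460401 0.11563399]
[231.97297297 218.27027027] 296 ((231.97645568847656, 218.26145935058594), (18.35140609741211, 18.712949752807617), 80.36006927490234) [0.51645507 0.0439813 ] [0.51643699 0.0439886 ]
[266.93877551 221.92176871] 294 ((266.9455871582031, 221.93157958984375), (18.403152465820312, 18.538681030273438), 133.88487243652344) [ 0.5075672  -0.02771753] [ 0.50758768 -0.02770396]
knob [0.52461684 0.11636388]
knob [0.51558554 0.04442327]
knob [ 0.50658278 -0.0270059 ]
tri [0.52426815 0.1162671  0.14526463]
tri [0.51544178 0.04441878 0.14449468]
tri [ 0.50643552 -0.02712915  0.14188702]
green [ 0.4892309  -0.28236763  0.06108662] [ 0.49036838 -0.28117894  0.065     ]
[235.17829457 221.99418605] 1548 [0.51758197 0.04173916 0.038     ]
[381.26254826 232.11969112] 259 [ 0.48911972 -0.28179205  0.038     ]
spare [ 0.47575212 -0.33891198  0.06514229]
carrier ((0.5148833990097046, 0.043926775455474854), (0.2475670576095581, 0.08644798398017883), 83.37068176269531)
dish [0.54796051 0.3771321  0.024     ]
dish [0.55478767 0.25084459 0.024     ]
dish [0.4072223  0.24069695 0.024     ]
dish [0.3986135  0.36398607 0.024     ]
[0.36972258 0.13101308]
[0.43933448 0.0335342 ]
[0.44129867 0.01757908]
[ 0.32336263 -0.00544898]
[0.78159609 0.16405808]
[0.77352212 0.27156617]
[ 0.36459814 -0.14571853]
[ 0.66232553 -0.30608509]
```

Emit:
play_rows(rows=[[[368.5,-463,-30,-81.8,0.33],[368.5,-463,-30,-81.8,0.33],[368.5,-463,-30,-81.8,0.33],[368.5,-463,-30,-81.8,0.33],[368.5,-463,-30,-81.8,0.33],[368.5,-463,-30,-81.8,0.33],[368.5,-463,-30,-81.8,0.33],[368.5,-463,-30,-81.8,0.33],[368.5,-463,-30,-81.8,0.33],[368.5,-463,-30,-81.8,0.33],[368.5,-463,-64,-81.8,0.33],[368.5,-463,-64,-81.8,0.33],[368.5,-463,-64,-81.8,0.33],[368.5,-463,-64,-81.8,0.33]]])

```text
time: 1.85
ee_pos: [0.5253, 0.1168, 0.1769]
tool_rot: [[-0.12, -0.993, 0.002], [-0.993, 0.12, 0.001], [-0.001, -0.002, -1.0]]
force: [-0.0, -0.4, 0.7]
width: 0.0283
```

Run:
```python
from h import *
S=snap('side','s1.png');T=snap('top','t1.png');s=robot.sense();print({k:s[k] for k in('time','q','ee_pos','tool_rot','force','width')})
im=cv2.imread('pics/s1.png')[100:300,160:360];im2=cv2.imread('pics/t1.png')[150:300,120:320]
cv2.imwrite('pics/c1.png',np.hstack([cv2.resize(im,(400,400)),cv2.resize(im2,(400,400))]))
```

```text
{'time': 1.95, 'q': array([ 3.39667552e+01, -7.19043910e+00, -1.08752283e+01,  9.95429991e-03,
       -8.62178430e+01, -4.08363900e+01]), 'ee_pos': array([0.52515042, 0.11677531, 0.17645256]), 'tool_rot': array([[-1.19598717e-01, -9.92821171e-01,  1.50626489e-03],
       [-9.92821830e-01,  1.19600019e-01,  8.05692924e-04],
       [-9.80058301e-04, -1.39909282e-03, -9.99998541e-01]]), 'force': array([-0.60082032, -0.44339078, -0.01016297]), 'width': 0.028025748468113735}
```

View pics/c1.png

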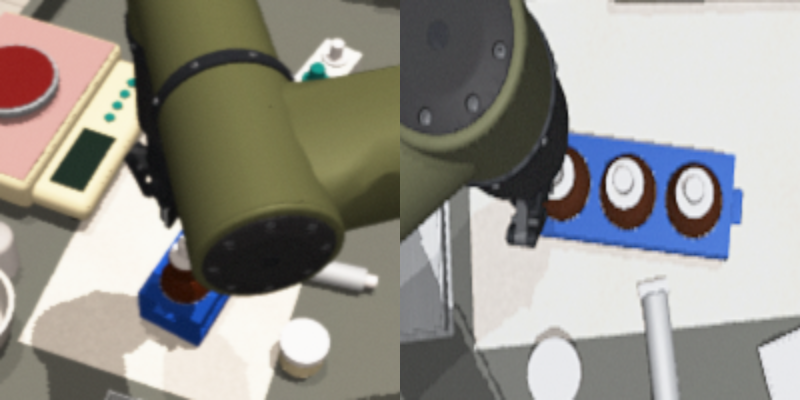

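Emit:
play_rows(rows=[[[-0.6,-0.7,-16,0,0.33],[-0.6,-0.7,-20,0,0.33],[-0.6,-0.7,-24,0,0.33],[-0.6,-0.7,-28,0,0.33],[-0.6,-0.7,-28,0,0.33]]])

```text
time: 2.58
ee_pos: [0.5242, 0.1155, 0.147]
tool_rot: [[-0.12, -0.993, -0.001], [-0.993, 0.12, -0.0], [0.0, 0.0, -1.0]]
force: [-0.2, -0.9, -0.8]
width: 0.0282
```

Emit:
play_rows(rows=[[[0,0,-4,0,0.33],[0,0,-8,0,0.33],[0,0,-12,0,0.33],[0,0,-16,0,0.33],[0,0,-16,0,0.33],[0,0,-16,0,0.33]]])

```text
time: 3.32
ee_pos: [0.5244, 0.1155, 0.1314]
tool_rot: [[-0.12, -0.993, 0.0], [-0.993, 0.12, -0.0], [-0.0, -0.0, -1.0]]
force: [0.2, -0.1, 0.0]
width: 0.0281
```

Run:
```python
from h import *
S=snap('side','s2.png')
im=cv2.imread('pics/s2.png')[200:290,210:310]
cv2.imwrite('pics/c2.png',cv2.resize(im,None,fx=6,fy=6,interpolation=cv2.INTER_CUBIC))
for i in range(4):
    s=robot.sense();print(s['time'],s['force'],s['ee_pos'])
```

```text
3.375 [0.94741848 0.63277444 0.1688132 ] [0.52441264 0.11555018 0.13145441]
3.375 [0.94741848 0.63277444 0.1688132 ] [0.52441264 0.11555018 0.13145441]
3.375 [0.94741848 0.63277444 0.1688132 ] [0.52441264 0.11555018 0.13145441]
3.375 [0.94741848 0.63277444 0.1688132 ] [0.52441264 0.11555018 0.13145441]
```

View pics/c2.png

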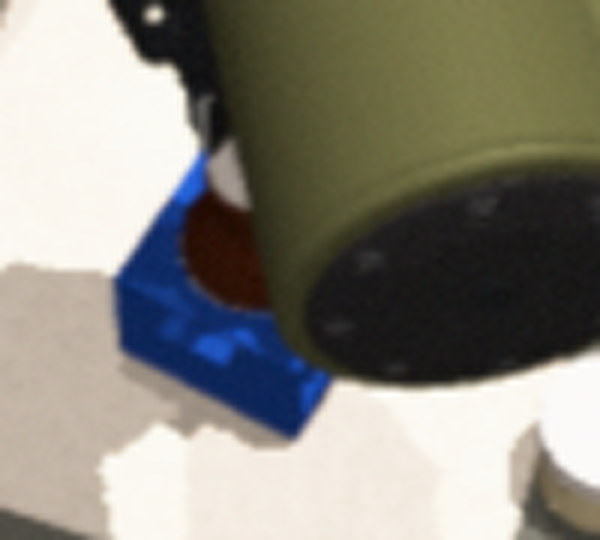

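Emit:
play_rows(rows=[[[1,-0.1,0,0,0.33],[2,-0.2,0,0,0.33],[3,-0.4,0,0,0.33],[3,-0.4,0,0,0.33]]])

```text
time: 3.88
ee_pos: [0.5274, 0.1151, 0.1312]
tool_rot: [[-0.12, -0.993, -0.0], [-0.993, 0.12, -0.0], [0.0, 0.0, -1.0]]
force: [1.2, 0.3, 0.1]
width: 0.028
```

Emit:
play_rows(rows=[[[0.5,-0.1,0,0,0.33],[0.5,-0.1,0,0,0.33]]])

```text
time: 4.12
ee_pos: [0.5278, 0.115, 0.1313]
tool_rot: [[-0.12, -0.993, -0.0], [-0.993, 0.12, -0.0], [0.0, 0.0, -1.0]]
force: [-0.1, -0.3, 0.2]
width: 0.0281
```

Emit:
play_rows(rows=[[[0.5,-0.1,0,0,0.33],[0.5,-0.1,0,0,0.33]]])

```text
time: 4.38
ee_pos: [0.5284, 0.1149, 0.1313]
tool_rot: [[-0.12, -0.993, -0.0], [-0.993, 0.12, -0.0], [0.0, 0.0, -1.0]]
force: [0.3, -0.3, -0.7]
width: 0.0287
```

Emit:
play_rows(rows=[[[0.5,-0.1,0,0,0.33],[0.5,-0.1,0,0,0.33]]])

```text
time: 4.62
ee_pos: [0.5289, 0.1148, 0.1313]
tool_rot: [[-0.12, -0.993, -0.0], [-0.993, 0.12, -0.0], [0.0, 0.0, -1.0]]
force: [0.9, 0.8, 0.1]
width: 0.0278
```

Emit:
play_rows(rows=[[[0.5,-0.1,0,0,0.33],[0.5,-0.1,0,0,0.33]]])

```text
time: 4.88
ee_pos: [0.5293, 0.1147, 0.1312]
tool_rot: [[-0.12, -0.993, -0.0], [-0.993, 0.12, -0.0], [0.0, 0.0, -1.0]]
force: [0.5, 0.5, -0.2]
width: 0.0279
```

Emit:
play_rows(rows=[[[0.5,-0.1,0,0,0.33],[0.5,-0.1,0,0,0.33]]])

```text
time: 5.12
ee_pos: [0.5298, 0.1146, 0.1313]
tool_rot: [[-0.12, -0.993, -0.0], [-0.993, 0.12, 0.0], [-0.0, 0.0, -1.0]]
force: [0.2, 0.0, -0.4]
width: 0.0282
```

```bash
cat > f.py <<'E'
from h import *
import sys
# read force several times (each camera call = .05s)
F=[];n=int(sys.argv[1])
for i in range(n):
    robot.camera('side');s=robot.sense();F.append(np.r_[s['force'],s['width']*1e3,s['ee_pos']*1e3])
F=np.array(F);print(np.round(F.mean(0),2),np.round(F.std(0),2),s['time'])
E
python3 f.py 4
```

```text
[ 1.0000e-01 -2.0000e-02  2.0000e-01  2.8170e+01  5.2982e+02  1.1462e+02
  1.3126e+02] [0.3  0.39 0.28 0.25 0.01 0.   0.  ] 5.325
```

Emit:
play_rows(rows=[[[0.5,-0.1,0,0,0.33],[0.5,-0.1,0,0,0.33]]])

```text
time: 5.58
ee_pos: [0.5303, 0.1145, 0.1313]
tool_rot: [[-0.12, -0.993, -0.0], [-0.993, 0.12, -0.0], [0.0, 0.0, -1.0]]
force: [-0.4, -0.5, -0.0]
width: 0.0283
```

```bash
python3 f.py 3
python3 - <<'E'
from h import *
T=snap('top','t3.png')
im=cv2.imread('pics/t3.png')[180:270,150:300]
cv2.imwrite('pics/c3.png',cv2.resize(im,None,fx=5,fy=5,interpolation=cv2.INTER_CUBIC))
E
```

```text
[-7.7000e-01 -1.4000e-01  8.2000e-01  2.8350e+01  5.3031e+02  1.1454e+02
  1.3130e+02] [0.16 0.03 0.49 0.33 0.01 0.01 0.01] 5.725
```

View pics/c3.png

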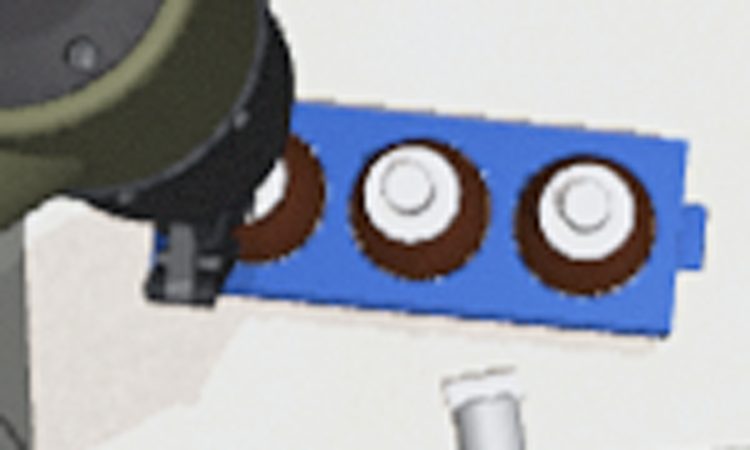

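Emit:
play_rows(rows=[[[0.5,-0.1,0,0,0.33],[0.5,-0.1,0,0,0.33]]])

```text
time: 6.02
ee_pos: [0.5308, 0.1144, 0.1313]
tool_rot: [[-0.12, -0.993, -0.0], [-0.993, 0.12, -0.0], [0.0, 0.0, -1.0]]
force: [-1.5, -0.0, 1.7]
width: 0.028
```

```bash
python3 f.py 2
```

```text
[-1.1200e+00  1.3000e-01  9.7000e-01  2.8270e+01  5.3083e+02  1.1444e+02
  1.3126e+02] [0.92 0.19 0.14 0.05 0.   0.01 0.02] 6.125
```

Emit:
play_rows(rows=[[[0.5,-0.1,0,0,0.33],[0.5,-0.1,0,0,0.33]]])

```text
time: 6.38
ee_pos: [0.5312, 0.1143, 0.1313]
tool_rot: [[-0.12, -0.993, -0.0], [-0.993, 0.12, -0.0], [0.0, 0.0, -1.0]]
force: [-2.6, 0.5, 1.3]
width: 0.0282
```

```bash
python3 f.py 2
```

```text
[-2.9800e+00  1.8000e-01  1.9300e+00  2.8390e+01  5.3121e+02  1.1437e+02
  1.3129e+02] [0.43 0.21 0.21 0.04 0.01 0.   0.  ] 6.475
```

Emit:
play_rows(rows=[[[-2,0.2,0,0,0.33],[-4,0.5,0,0,0.33],[-6,0.7,0,0,0.33],[-8,1,0,0,0.33],[-9,1.1,0,0,0.33],[-9,1.1,0,0,0.33]]])

```text
time: 7.22
ee_pos: [0.5223, 0.1155, 0.1313]
tool_rot: [[-0.12, -0.993, 0.0], [-0.993, 0.12, 0.0], [-0.0, -0.0, -1.0]]
force: [-0.5, -0.3, -0.0]
width: 0.0282
```

```bash
python3 f.py 2
```

```text
[ 6.4000e-01 -2.7000e-01 -4.5000e-01  2.8210e+01  5.2234e+02  1.1544e+02
  1.3127e+02] [0.27 0.26 0.11 0.15 0.01 0.   0.  ] 7.325
```

Emit:
play_rows(rows=[[[-0.5,0.1,0,0,0.33],[-0.5,0.1,0,0,0.33]]])

```text
time: 7.58
ee_pos: [0.5218, 0.1155, 0.1312]
tool_rot: [[-0.12, -0.993, -0.0], [-0.993, 0.12, -0.0], [0.0, 0.0, -1.0]]
force: [-0.4, -0.5, -0.6]
width: 0.0282
```

```bash
python3 f.py 2
```

```text
[ 4.5000e-01 -6.4000e-01  4.0000e-02  2.8140e+01  5.2184e+02  1.1553e+02
  1.3126e+02] [0.62 0.78 0.02 0.01 0.   0.01 0.  ] 7.675
```

Emit:
play_rows(rows=[[[-0.5,0.1,0,0,0.33],[-1,0.1,0,0,0.33],[-1,0.1,0,0,0.33]]])

```text
time: 8.05
ee_pos: [0.5209, 0.1156, 0.1313]
tool_rot: [[-0.12, -0.993, 0.0], [-0.993, 0.12, 0.0], [-0.0, -0.0, -1.0]]
force: [0.6, -0.8, -0.5]
width: 0.0281
```

```bash
python3 f.py 2
```

```text
[ 4.9000e-01 -3.0000e-02  3.7000e-01  2.8010e+01  5.2087e+02  1.1564e+02
  1.3132e+02] [0.18 0.44 0.15 0.19 0.   0.01 0.01] 8.15
```

Emit:
play_rows(rows=[[[-0.5,0.1,0,0,0.33],[-0.5,0.1,0,0,0.33]]])

```text
time: 8.4
ee_pos: [0.5204, 0.1158, 0.1314]
tool_rot: [[-0.12, -0.993, 0.0], [-0.993, 0.12, 0.0], [-0.0, -0.0, -1.0]]
force: [-0.1, -0.5, 0.4]
width: 0.0281
```

```bash
python3 f.py 2
```

```text
[ 1.2000e+00 -2.1000e-01  2.2000e-01  2.8300e+01  5.2041e+02  1.1571e+02
  1.3137e+02] [0.16 0.48 0.45 0.11 0.01 0.02 0.  ] 8.5
```

Emit:
play_rows(rows=[[[-0.5,0.1,0,0,0.33],[-0.5,0.1,0,0,0.33]]])

```text
time: 8.75
ee_pos: [0.5199, 0.1158, 0.1314]
tool_rot: [[-0.12, -0.993, 0.0], [-0.993, 0.12, -0.0], [-0.0, -0.0, -1.0]]
force: [2.1, 0.2, -0.3]
width: 0.0281
```

```bash
python3 f.py 2
```

```text
[ 1.1300e+00 -9.0000e-01  2.8000e-01  2.8430e+01  5.1991e+02  1.1583e+02
  1.3138e+02] [0.1  0.05 0.01 0.06 0.01 0.   0.01] 8.85
```

Emit:
play_rows(rows=[[[-0.5,0.1,0,0,0.33],[-0.5,0.1,0,0,0.33]]])

```text
time: 9.1
ee_pos: [0.5196, 0.116, 0.1315]
tool_rot: [[-0.12, -0.993, 0.001], [-0.993, 0.12, 0.0], [-0.0, -0.001, -1.0]]
force: [2.0, -0.4, 1.0]
width: 0.028
```

```bash
python3 f.py 2
```

```text
[  1.8   -0.72   1.15  28.49 519.56 115.94 131.5 ] [0.38 0.36 0.22 0.11 0.01 0.01 0.01] 9.2
```

Emit:
play_rows(rows=[[[-0.5,0.1,0,0,0.33],[-0.5,0.1,0,0,0.33]]])

```text
time: 9.45
ee_pos: [0.5192, 0.1161, 0.1317]
tool_rot: [[-0.12, -0.993, 0.001], [-0.993, 0.12, 0.0], [-0.0, -0.001, -1.0]]
force: [4.4, -0.6, 1.8]
width: 0.0279
```

```bash
python3 f.py 2
```

```text
[ 4.3400e+00 -5.1000e-01  2.1900e+00  2.8200e+01  5.1915e+02  1.1605e+02
  1.3161e+02] [0.36 0.17 0.24 0.28 0.03 0.01 0.01] 9.55
```

Emit:
play_rows(rows=[[[3,-0.4,0,0,0.33],[6.2,-0.7,0,0,0.33],[6.2,-0.7,15,0,0.33],[6.2,-0.7,30,0,0.33],[6.2,-0.7,30,0,0.33],[0,-40,30,0,0.33],[-2.5,-71.7,30,0,0.33],[-2.5,-71.7,30,0,0.33],[-2.5,-71.7,25,0,0.33],[-2.5,-71.7,20,0,0.33],[-2.5,-71.7,15,0,0.33],[-2.5,-71.7,14,0,0.33]]])

```text
time: 11.05
ee_pos: [0.5161, 0.0446, 0.1445]
tool_rot: [[-0.12, -0.993, -0.001], [-0.993, 0.12, -0.0], [0.001, 0.001, -1.0]]
force: [1.0, -0.6, 0.2]
width: 0.028
```

```bash
python3 f.py 1
python3 - <<'E'
from h import *
T=snap('top','t4.png')
im=cv2.imread('pics/t4.png')[180:270,150:300]
cv2.imwrite('pics/c4.png',cv2.resize(im,None,fx=5,fy=5,interpolation=cv2.INTER_CUBIC))
E
```

```text
[2.1000e-01 4.1000e-01 5.3000e-01 2.8050e+01 5.1618e+02 4.4530e+01
 1.4472e+02] [0. 0. 0. 0. 0. 0. 0.] 11.1
```

View pics/c4.png

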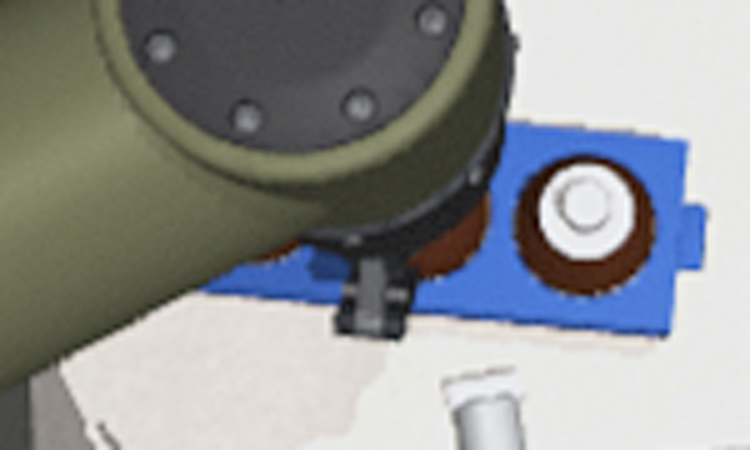

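Emit:
play_rows(rows=[[[0,0,-4,0,0.33],[0,0,-8,0,0.33],[0,0,-12,0,0.33],[0,0,-13.5,0,0.33],[0,0,-13.5,0,0.33]]])

```text
time: 11.78
ee_pos: [0.5163, 0.0443, 0.1317]
tool_rot: [[-0.12, -0.993, -0.0], [-0.993, 0.12, -0.0], [0.0, 0.0, -1.0]]
force: [-0.7, 0.7, 0.5]
width: 0.028
```

Emit:
play_rows(rows=[[[1,-0.1,0,0,0.33],[2,-0.2,0,0,0.33],[3,-0.4,0,0,0.33],[4,-0.5,0,0,0.33],[4,-0.5,0,0,0.33]]])

```text
time: 12.4
ee_pos: [0.5204, 0.0438, 0.1318]
tool_rot: [[-0.12, -0.993, -0.0], [-0.993, 0.12, -0.0], [0.0, 0.0, -1.0]]
force: [-0.9, 0.2, -0.0]
width: 0.0285
```

```bash
python3 f.py 2
```

```text
[ 5.3000e-01 -1.0000e-02 -3.9000e-01  2.7870e+01  5.2034e+02  4.3820e+01
  1.3174e+02] [0.02 0.1  0.28 0.09 0.02 0.01 0.01] 12.5
```

Emit:
play_rows(rows=[[[1,-0.1,0,0,0.33],[1,-0.1,0,0,0.33]]])

```text
time: 12.75
ee_pos: [0.5214, 0.0437, 0.1317]
tool_rot: [[-0.12, -0.993, -0.0], [-0.993, 0.12, -0.0], [0.0, 0.0, -1.0]]
force: [0.6, 0.2, 0.3]
width: 0.0281
```

```bash
python3 f.py 2
```

```text
[-1.7000e-01  1.9000e-01 -3.2000e-01  2.8130e+01  5.2133e+02  4.3730e+01
  1.3175e+02] [0.09 0.3  0.18 0.16 0.   0.   0.  ] 12.85
```

Emit:
play_rows(rows=[[[0.5,-0.1,0,0,0.33],[0.5,-0.1,0,0,0.33]]])

```text
time: 13.1
ee_pos: [0.5219, 0.0436, 0.1318]
tool_rot: [[-0.12, -0.993, -0.0], [-0.993, 0.12, -0.0], [0.0, 0.0, -1.0]]
force: [-0.5, -0.7, -0.1]
width: 0.0282
```

```bash
python3 f.py 2
```

```text
[-4.8000e-01 -1.1000e-01 -1.6000e-01  2.8350e+01  5.2184e+02  4.3610e+01
  1.3175e+02] [0.53 0.75 0.04 0.1  0.01 0.01 0.01] 13.2
```

Emit:
play_rows(rows=[[[0.5,-0.1,0,0,0.33],[0.5,-0.1,0,0,0.33]]])

```text
time: 13.45
ee_pos: [0.5224, 0.0435, 0.1318]
tool_rot: [[-0.12, -0.993, -0.0], [-0.993, 0.12, -0.0], [0.0, 0.0, -1.0]]
force: [0.3, -0.3, 0.5]
width: 0.0282
```

```bash
python3 f.py 2
```

```text
[-1.3000e-01 -4.3000e-01 -2.3000e-01  2.8200e+01  5.2234e+02  4.3530e+01
  1.3174e+02] [0.81 0.28 0.4  0.12 0.   0.02 0.01] 13.55
```

Emit:
play_rows(rows=[[[0.5,-0.1,0,0,0.33],[0.5,-0.1,0,0,0.33]]])

```text
time: 13.8
ee_pos: [0.5229, 0.0434, 0.1318]
tool_rot: [[-0.12, -0.993, -0.0], [-0.993, 0.12, -0.0], [0.0, 0.0, -1.0]]
force: [-0.3, 0.9, 0.1]
width: 0.0283
```

```bash
python3 f.py 2
```

```text
[ 1.7000e-01  2.6000e-01 -4.0000e-02  2.8040e+01  5.2285e+02  4.3430e+01
  1.3175e+02] [0.5  0.59 0.2  0.1  0.   0.01 0.  ] 13.9
```

Emit:
play_rows(rows=[[[0.5,-0.1,0,0,0.33],[0.5,-0.1,0,0,0.33]]])

```text
time: 14.15
ee_pos: [0.5234, 0.0433, 0.1318]
tool_rot: [[-0.12, -0.993, -0.0], [-0.993, 0.12, -0.0], [0.0, 0.0, -1.0]]
force: [-0.7, 0.7, -0.6]
width: 0.0282
```

```bash
python3 f.py 2
```

```text
[-4.8000e-01 -7.4000e-01 -3.1000e-01  2.8030e+01  5.2333e+02  4.3320e+01
  1.3174e+02] [0.32 0.32 0.42 0.   0.01 0.   0.02] 14.25
```

Emit:
play_rows(rows=[[[0.5,-0.1,0,0,0.33],[0.5,-0.1,0,0,0.33]]])

```text
time: 14.5
ee_pos: [0.5238, 0.0432, 0.1317]
tool_rot: [[-0.12, -0.993, -0.0], [-0.993, 0.12, -0.0], [0.0, 0.0, -1.0]]
force: [-0.1, -0.2, -0.1]
width: 0.028
```

```bash
python3 f.py 2
```

```text
[-4.7000e-01 -1.4000e-01  4.0000e-02  2.8280e+01  5.2384e+02  4.3230e+01
  1.3176e+02] [0.58 0.02 0.24 0.07 0.01 0.   0.  ] 14.6
```

Emit:
play_rows(rows=[[[0.5,-0.1,0,0,0.33],[0.5,-0.1,0,0,0.33]]])

```text
time: 14.85
ee_pos: [0.5243, 0.0431, 0.1318]
tool_rot: [[-0.12, -0.993, -0.0], [-0.993, 0.12, -0.0], [0.0, 0.0, -1.0]]
force: [-0.6, 0.2, 0.6]
width: 0.0282
```

```bash
python3 f.py 2
```

```text
[-7.8000e-01  3.9000e-01  6.5000e-01  2.8040e+01  5.2426e+02  4.3110e+01
  1.3176e+02] [1.06 0.1  0.21 0.07 0.   0.   0.  ] 14.95
```

Emit:
play_rows(rows=[[[0.5,-0.1,0,0,0.33],[0.5,-0.1,0,0,0.33]]])

```text
time: 15.2
ee_pos: [0.5248, 0.043, 0.1318]
tool_rot: [[-0.12, -0.993, -0.0], [-0.993, 0.12, -0.0], [0.0, 0.0, -1.0]]
force: [-0.9, 0.6, 0.3]
width: 0.0283
```

```bash
python3 f.py 2
```

```text
[-7.9000e-01  2.5000e-01  1.0100e+00  2.8320e+01  5.2481e+02  4.3020e+01
  1.3177e+02] [0.15 0.34 0.54 0.1  0.01 0.01 0.02] 15.3
```

Emit:
play_rows(rows=[[[0.5,-0.1,0,0,0.33],[0.5,-0.1,0,0,0.33]]])

```text
time: 15.55
ee_pos: [0.5253, 0.0429, 0.1318]
tool_rot: [[-0.12, -0.993, -0.0], [-0.993, 0.12, -0.0], [0.0, 0.0, -1.0]]
force: [-1.5, 0.5, 1.0]
width: 0.028
```

```bash
python3 f.py 2
```

```text
[ -1.59   0.63   1.05  28.27 525.26  42.94 131.79] [0.06 0.53 0.19 0.05 0.   0.01 0.  ] 15.65
```

Emit:
play_rows(rows=[[[0.5,-0.1,0,0,0.33],[0.5,-0.1,0,0,0.33],[-1.5,0.2,0,0,0.33],[-4,0.5,0,0,0.33],[-6,0.7,0,0,0.33],[-8,1,0,0,0.33],[-10,1.2,0,0,0.33],[-11,1.3,0,0,0.33],[-12,1.4,0,0,0.33],[-12,1.4,0,0,0.33]]])

```text
time: 16.9
ee_pos: [0.5133, 0.0443, 0.1318]
tool_rot: [[-0.12, -0.993, -0.0], [-0.993, 0.12, -0.0], [0.0, 0.0, -1.0]]
force: [-0.6, 0.3, -0.5]
width: 0.0283
```

```bash
python3 f.py 2
```

```text
[-1.4000e-01  5.4000e-01 -2.0000e-02  2.8160e+01  5.1332e+02  4.4330e+01
  1.3175e+02] [0.19 0.26 0.46 0.36 0.01 0.01 0.  ] 17.0
```

Emit:
play_rows(rows=[[[-0.5,0.1,0,0,0.33],[-1,0.1,0,0,0.33],[-1,0.1,0,0,0.33]]])

```text
time: 17.38
ee_pos: [0.5123, 0.0444, 0.1317]
tool_rot: [[-0.12, -0.993, -0.0], [-0.993, 0.12, -0.0], [0.0, 0.0, -1.0]]
force: [0.0, -0.7, 0.6]
width: 0.0283
```

```bash
python3 f.py 2
```

```text
[ 2.7000e-01 -3.4000e-01 -4.8000e-01  2.8240e+01  5.1231e+02  4.4430e+01
  1.3177e+02] [0.68 0.54 0.32 0.08 0.01 0.01 0.  ] 17.475
```

Emit:
play_rows(rows=[[[-0.5,0.1,0,0,0.33],[-1,0.1,0,0,0.33],[-1,0.1,0,0,0.33]]])

```text
time: 17.85
ee_pos: [0.5113, 0.0445, 0.1318]
tool_rot: [[-0.12, -0.993, -0.0], [-0.993, 0.12, -0.0], [0.0, 0.0, -1.0]]
force: [-0.0, -0.1, 0.2]
width: 0.0281
```

```bash
python3 f.py 2
```

```text
[-1.4000e-01 -5.6000e-01 -2.8000e-01  2.8020e+01  5.1129e+02  4.4530e+01
  1.3174e+02] [0.14 0.29 0.01 0.06 0.01 0.01 0.01] 17.95
```

Emit:
play_rows(rows=[[[-0.5,0.1,0,0,0.33],[-1,0.1,0,0,0.33],[-1,0.1,0,0,0.33]]])

```text
time: 18.32
ee_pos: [0.5103, 0.0446, 0.1318]
tool_rot: [[-0.12, -0.993, -0.0], [-0.993, 0.12, -0.0], [0.0, 0.0, -1.0]]
force: [0.5, -0.0, 0.2]
width: 0.0282
```

```bash
python3 f.py 2
```

```text
[ 4.0000e-01  6.3000e-01 -5.0000e-02  2.8210e+01  5.1032e+02  4.4640e+01
  1.3177e+02] [0.45 0.52 0.34 0.03 0.01 0.01 0.01] 18.425
```

Emit:
play_rows(rows=[[[-0.5,0.1,0,0,0.33],[-1,0.1,0,0,0.33],[-1,0.1,0,0,0.33]]])

```text
time: 18.8
ee_pos: [0.5094, 0.0448, 0.1319]
tool_rot: [[-0.12, -0.993, 0.0], [-0.993, 0.12, 0.0], [-0.0, -0.0, -1.0]]
force: [1.4, 0.5, 0.5]
width: 0.0281
```

```bash
python3 f.py 2
```

```text
[4.0000e-01 3.6000e-01 6.4000e-01 2.8030e+01 5.0942e+02 4.4740e+01
 1.3187e+02] [0.08 0.17 0.5  0.   0.   0.   0.  ] 18.9
```

Emit:
play_rows(rows=[[[-0.5,0.1,0,0,0.33],[-0.5,0.1,0,0,0.33]]])

```text
time: 19.15
ee_pos: [0.5089, 0.0448, 0.1319]
tool_rot: [[-0.12, -0.993, 0.0], [-0.993, 0.12, 0.0], [-0.0, -0.0, -1.0]]
force: [1.5, -0.1, -0.1]
width: 0.028
```

```bash
python3 f.py 2
```

```text
[ 1.1600e+00 -4.8000e-01  6.3000e-01  2.8220e+01  5.0891e+02  4.4830e+01
  1.3187e+02] [0.82 0.21 0.21 0.1  0.01 0.01 0.  ] 19.25
```

Emit:
play_rows(rows=[[[-0.5,0.1,0,0,0.33],[-0.5,0.1,0,0,0.33]]])

```text
time: 19.5
ee_pos: [0.5086, 0.0449, 0.1321]
tool_rot: [[-0.12, -0.993, 0.001], [-0.993, 0.12, 0.0], [-0.0, -0.001, -1.0]]
force: [1.8, 0.6, 1.6]
width: 0.0281
```

```bash
python3 f.py 2
```

```text
[2.0900e+00 2.8000e-01 1.6900e+00 2.8370e+01 5.0857e+02 4.4920e+01
 1.3203e+02] [0.15 0.17 0.35 0.29 0.01 0.   0.01] 19.6
```

Emit:
play_rows(rows=[[[-0.5,0.1,0,0,0.33],[-0.5,0.1,0,0,0.33],[-0.5,0.1,0,0,0.33],[2,-0.2,0,0,0.33],[5,-0.6,0,0,0.33],[8.8,-1.1,0,0,0.33],[8.8,-1.1,0,0,0.33],[8.8,-1.1,0,0,0.28],[8.8,-1.1,0,0,0.24],[8.8,-1.1,0,0,0.24]]])

```text
time: 20.85
ee_pos: [0.5171, 0.0438, 0.1318]
tool_rot: [[-0.12, -0.993, -0.0], [-0.993, 0.12, 0.0], [-0.0, 0.0, -1.0]]
force: [0.2, 0.6, 0.6]
width: 0.0208
```

```bash
python3 f.py 2
```

```text
[-7.0000e-02  1.0000e-01 -8.0000e-02  2.0850e+01  5.1708e+02  4.3850e+01
  1.3180e+02] [0.73 0.34 0.27 0.31 0.   0.01 0.01] 20.95
```

Emit:
play_rows(rows=[[[0,0,0,0,0.2],[0,0,0,0,0],[0,0,0,0,0],[0,0,0,0,0],[0,0,3,0,0],[0,0,8,0,0],[0,0,14,0,0]]])

```text
time: 21.82
ee_pos: [0.5171, 0.0438, 0.146]
tool_rot: [[-0.12, -0.993, -0.0], [-0.993, 0.12, -0.0], [0.0, 0.0, -1.0]]
force: [-0.8, -0.5, -0.0]
width: 0.0175
```

```bash
python3 f.py 2;  python3 - <<'E'
from h import *
S=snap('side','s5.png')
im=cv2.imread('pics/s5.png')[140:260,210:330]
cv2.imwrite('pics/c5.png',cv2.resize(im,None,fx=4,fy=4,interpolation=cv2.INTER_CUBIC))
E
```

```text
[9.1000e-01 3.1000e-01 2.5000e-01 1.7740e+01 5.1752e+02 4.3870e+01
 1.4696e+02] [0.33 0.17 0.06 0.16 0.01 0.03 0.18] 21.925
```

View pics/c5.png

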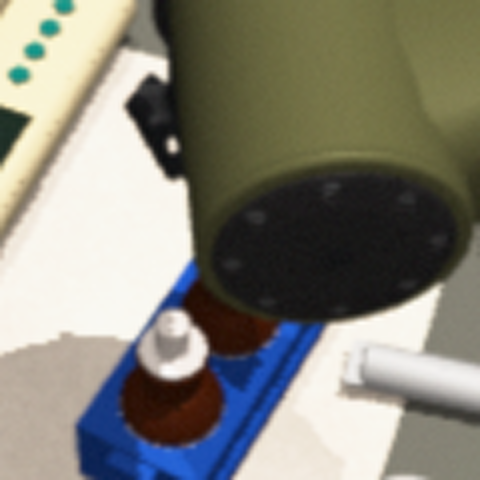

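Emit:
play_rows(rows=[[[0,0,15,0,0],[0,0,35,0,0],[0,0,55,0,0],[0,0,65,0,0],[0,0,65,0,0]]])

```text
time: 22.6
ee_pos: [0.5175, 0.044, 0.2118]
tool_rot: [[-0.12, -0.993, 0.001], [-0.993, 0.12, 0.001], [-0.001, -0.001, -1.0]]
force: [-0.9, -0.5, -0.3]
width: 0.018
```

```bash
python3 f.py 1;  python3 - <<'E'
from h import *
S=snap('side','s6.png')
im=cv2.imread('pics/s6.png')[90:270,200:380]
S=snap('top','t6.png')
im2=cv2.imread('pics/t6.png')[170:270,150:300]
cv2.imwrite('pics/c6.png',np.hstack([cv2.resize(im,(360,360)),cv2.resize(im2,(440,360))]))
E
```

```text
[ -0.61   0.9   -1.    18.25 517.1   43.96 210.73] [0. 0. 0. 0. 0. 0. 0.] 22.65
```

View pics/c6.png

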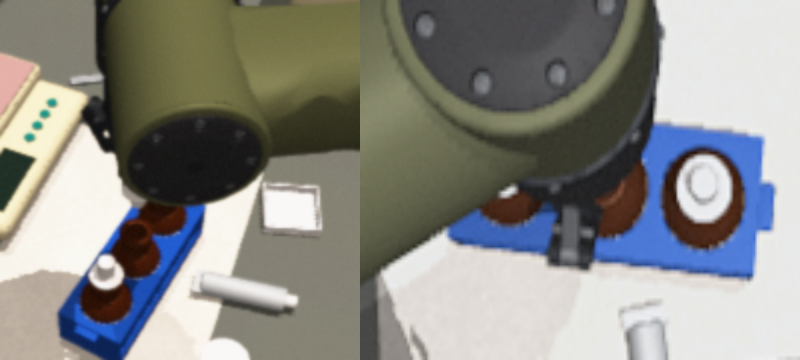

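Emit:
play_rows(rows=[[[-8,55,0,0,0],[-17,110,0,0,0],[-25,165,0,0,0],[-33,220,0,0,0],[-40,264,-10,0,0],[-40,264,-50,0,0],[-40,264,-100,0,0],[-40,264,-140,0,0],[-40,264,-158,0,0],[-40,264,-160,0,0],[-40,264,-160,0,0]]])

```text
time: 24.12
ee_pos: [0.4779, 0.3084, 0.0525]
tool_rot: [[-0.12, -0.993, 0.002], [-0.993, 0.12, 0.001], [-0.002, -0.002, -1.0]]
force: [-0.2, -1.0, 0.2]
width: 0.0175
```

```bash
python3 f.py 1;  python3 - <<'E'
from h import *
S=snap('side','s7.png')
im=cv2.imread('pics/s7.png')[200:384,150:350]
S=snap('top','t7.png')
im2=cv2.imread('pics/t7.png')[170:320,50:250]
cv2.imwrite('pics/c7.png',np.hstack([cv2.resize(im,(400,368)),cv2.resize(im2,(400,368))]))
E
```

```text
[-2.5000e-01  7.0000e-01 -9.1000e-01  1.7670e+01  4.7801e+02  3.0859e+02
  5.2820e+01] [0. 0. 0. 0. 0. 0. 0.] 24.175
```

View pics/c7.png

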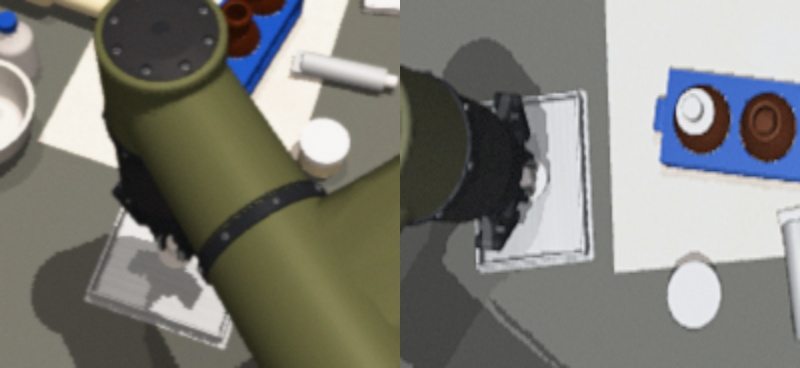

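Emit:
play_rows(rows=[[[0,0,-4,0,0],[0,0,-5,0,0],[0,0,-5,0,0.3],[0,0,-5,0,0.5],[0,0,-5,0,0.6],[0,0,10,0,0.6],[0,0,50,0,0.6],[0,0,110,0,0.6]]])

```text
time: 25.28
ee_pos: [0.4765, 0.3071, 0.1614]
tool_rot: [[-0.12, -0.993, -0.002], [-0.993, 0.12, -0.002], [0.002, 0.002, -1.0]]
force: [0.3, 0.0, -0.5]
width: 0.0516
```

```bash
python3 f.py 1;  python3 - <<'E'
from h import *
S=snap('side','s8.png')
im=cv2.imread('pics/s8.png')[200:384,150:350]
S=snap('top','t8.png')
im2=cv2.imread('pics/t8.png')[170:320,50:250]
cv2.imwrite('pics/c8.png',np.hstack([cv2.resize(im,(400,368)),cv2.resize(im2,(400,368))]))
E
```

```text
[1.7600e+00 2.2000e-01 9.7100e+00 5.1210e+01 4.7997e+02 3.0881e+02
 1.7309e+02] [0. 0. 0. 0. 0. 0. 0.] 25.325
```

View pics/c8.png

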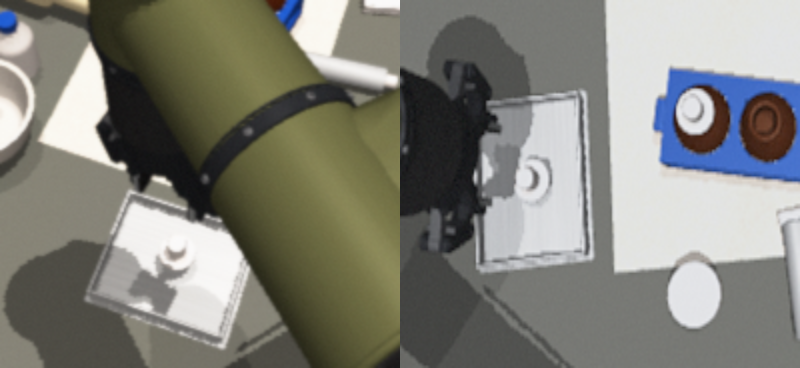

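Emit:
play_rows(rows=[[[0,0,40,0,0.45],[12.5,-590,40,0,0.45],[12.5,-590,40,0,0.45],[12.5,-590,40,0,0.45],[12.5,-590,40,0,0.45],[12.5,-590,40,0,0.45],[12.5,-590,40,0,0.45],[12.5,-590,40,0,0.45],[12.5,-590,40,0,0.45],[12.5,-590,40,0,0.45],[12.5,-590,40,0,0.45],[12.5,-590,0,0,0.45],[12.5,-590,-40,0,0.45],[12.5,-590,-70,0,0.45],[12.5,-590,-70,0,0.45]]])

```text
time: 27.3
ee_pos: [0.4879, -0.2817, 0.0881]
tool_rot: [[-0.121, -0.993, -0.005], [-0.993, 0.121, 0.002], [-0.001, 0.006, -1.0]]
force: [-0.9, -0.3, 0.8]
width: 0.0384
```

```bash
python3 f.py 1;  python3 - <<'E'
from h import *
S=snap('side','s9.png')
im=cv2.imread('pics/s9.png')[60:200,240:380]
S=snap('top','t9.png')
im2=cv2.imread('pics/t9.png')[180:270,150:300]
cv2.imwrite('pics/c9.png',np.hstack([cv2.resize(im,(300,300)),cv2.resize(im2,(500,300))]))
E
```

```text
[ 3.5000e-01  1.2000e-01  3.1000e-01  3.8040e+01  4.8909e+02 -2.8225e+02
  9.0560e+01] [0. 0. 0. 0. 0. 0. 0.] 27.35
```

View pics/c9.png

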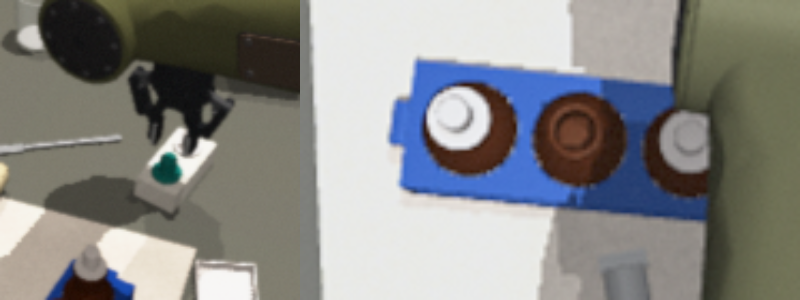

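Run:
```python
from m import *
S=pickle.load(open('side0.pkl','rb'));T=pickle.load(open('top0.pkl','rb'))
s=robot.sense();p=s['ee_pos'];print(p,proj(S,p),'crop',(proj(S,p)-[240,60])*300/140)
g=(360+147/6-.4,210+125/6-.4)
r,gg,b=[S['img'][...,i].astype(int) for i in range(3)]
mk=((gg>r+40)&(gg>b-5)).astype(np.uint8); mk[:, :290]=0; mk[:,350:]=0
ys,xs=np.nonzero(mk);print(xs.min(),xs.max(),ys.min(),ys.max(),proj(S,[.4892,-.282,.065]),proj(S,[.4892,-.282,.034]))
# mid mouth bore in t9: flange neck
im=cv2.imread('pics/t9.png')
z=cv2.resize(im[195:245,205:260],None,fx=10,fy=10,interpolation=cv2.INTER_CUBIC);cv2.imwrite('pics/m9.png',z)
```

```text
[ 0.49043623 -0.28258447  0.09279721] [319.12890973 125.40716168] crop [169.56194943 140.15820359]
311 324 131 145 [318.31149448 132.73738142] [317.0487407  140.33985674]
```

View pics/m9.png

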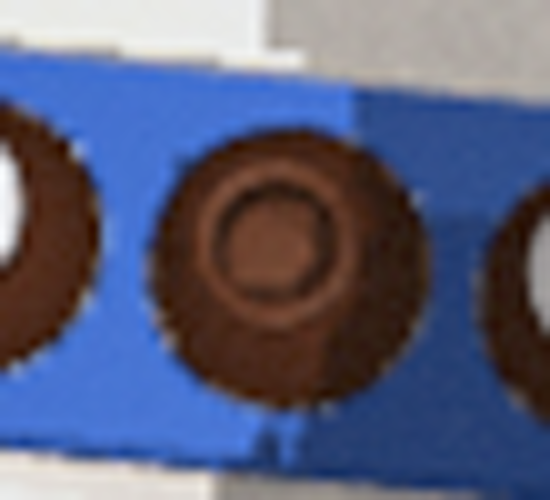

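Emit:
play_rows(rows=[[[0,0.5,-10,0,0.45],[0,0.5,-20,0,0.45],[0,0.5,-30,0,0.45],[0,0.5,-37,0,0.45],[0,0.5,-40.5,0,0.45],[0,0.5,-40.5,0,0.45]]])

```text
time: 28.2
ee_pos: [0.4895, -0.2817, 0.05]
tool_rot: [[-0.12, -0.993, -0.001], [-0.993, 0.12, -0.0], [0.0, 0.001, -1.0]]
force: [-1.3, 0.1, 0.4]
width: 0.0385
```

```bash
python3 f.py 1;  python3 - <<'E'
from m import *
T=pickle.load(open('top0.pkl','rb'));print(ray(T,232.25,218.85,.113),ray(T,232.25,218.85,.114))
S=snap('side','s10.png')
im=cv2.imread('pics/s10.png')[90:170,280:380]
cv2.imwrite('pics/c10.png',cv2.resize(im,None,fx=6,fy=6,interpolation=cv2.INTER_CUBIC))
E
```

```text
[-5.6000e-01  2.4000e-01 -4.2000e-01  3.8750e+01  4.8975e+02 -2.8176e+02
  5.0450e+01] [0. 0. 0. 0. 0. 0. 0.] 28.25
[0.51582245 0.04372668 0.113     ] [0.51570367 0.04366713 0.114     ]
```

View pics/c10.png

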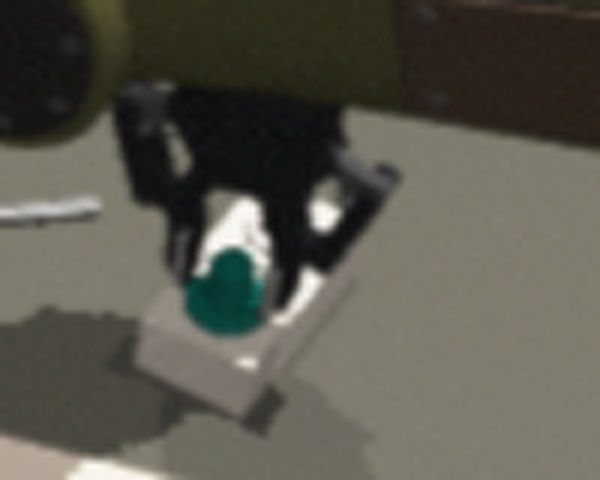

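Emit:
play_rows(rows=[[[0,0,1,0,0.35],[0,0,1,0,0.3],[0,0,1,0,0.28],[0,0,1,0,0.25],[0,0,1,0,0.2],[0,0,1,0,0.2]]])

```text
time: 29.05
ee_pos: [0.4899, -0.2818, 0.0518]
tool_rot: [[-0.12, -0.993, 0.001], [-0.993, 0.12, -0.0], [0.0, -0.001, -1.0]]
force: [0.1, 0.6, 4.5]
width: 0.0218
```

```bash
python3 f.py 2
```

```text
[   0.58    0.63    4.5    22.07  489.9  -281.79   51.76] [0.14 0.77 0.07 0.03 0.01 0.   0.01] 29.15
```

Emit:
play_rows(rows=[[[0,0,0,0,0.4],[0,0,0,0,0.4],[0,0,0,10,0.4],[0,0,0,20,0.4],[0,0,0,30,0.4],[0,0,0,40,0.4],[0,0,0,50,0.4],[0,0,0,60,0.4],[0,0,0,70,0.4],[0,0,0,80,0.4],[0,0,0,90,0.4],[0,0,0,90,0.4],[0,0,0,90,0.4]]])

```text
time: 30.78
ee_pos: [0.4895, -0.2816, 0.051]
tool_rot: [[0.992, -0.124, -0.0], [-0.124, -0.992, 0.0], [-0.0, -0.0, -1.0]]
force: [0.2, -0.1, -0.3]
width: 0.0338
```

```bash
python3 f.py 2;  python3 - <<'E'
from m import *
print(robot.sense()['q'])
S=snap('side','s11.png')
im=cv2.imread('pics/s11.png')[90:170,280:380]
cv2.imwrite('pics/c11.png',cv2.resize(im,None,fx=6,fy=6,interpolation=cv2.INTER_CUBIC))
E
```

```text
[ 4.1000e-01 -1.9000e-01  2.7000e-01  3.4170e+01  4.8955e+02 -2.8164e+02
  5.1110e+01] [0.35 0.58 0.15 0.02 0.02 0.   0.02] 30.875
[-9.55021816e+00  4.40799208e-01 -1.68477793e+01  1.43130362e-03
 -7.27220258e+01  9.25098318e+01]
```

View pics/c11.png

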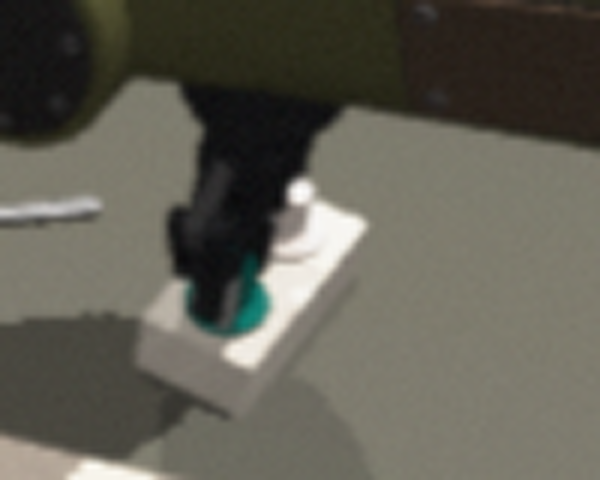

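Emit:
play_rows(rows=[[[0,0,0,0,0.3],[0,0,0,0,0.28],[0,0,0,0,0.2],[0,0,0,0,0],[0,0,0,0,0],[0,0,0,0,0],[0,0,10,0,0],[0,0,30,0,0],[0,0,70,0,0],[0,0,110,0,0],[0,0,150,0,0],[0,0,150,0,0],[0,0,150,0,0]]])

```text
time: 32.55
ee_pos: [0.4895, -0.2814, 0.2009]
tool_rot: [[0.993, -0.12, -0.0], [-0.12, -0.993, 0.001], [-0.0, -0.001, -1.0]]
force: [1.0, 0.0, -1.1]
width: 0.0219
```

```bash
python3 f.py 2;  python3 - <<'E'
from m import *
print(robot.sense()['q'])
S=snap('side','s12.png')
im=cv2.imread('pics/s12.png')[60:180,260:400]
T=snap('top','t12.png')
im2=cv2.imread('pics/t12.png')[180:280,340:460]
cv2.imwrite('pics/c12.png',np.hstack([cv2.resize(im,(400,343),interpolation=cv2.INTER_CUBIC),cv2.resize(im2,(400,343),interpolation=cv2.INTER_CUBIC)]))
E
```

```text
[-3.0000e-02  5.8000e-01 -1.5000e-01  2.1830e+01  4.8919e+02 -2.8140e+02
  2.0007e+02] [0.   0.11 0.19 0.03 0.04 0.02 0.12] 32.65
[-9.55107321e+00 -3.07242111e+00 -4.56792280e+00 -2.30387396e-02
 -8.86256227e+01  9.26359251e+01]
```

View pics/c12.png

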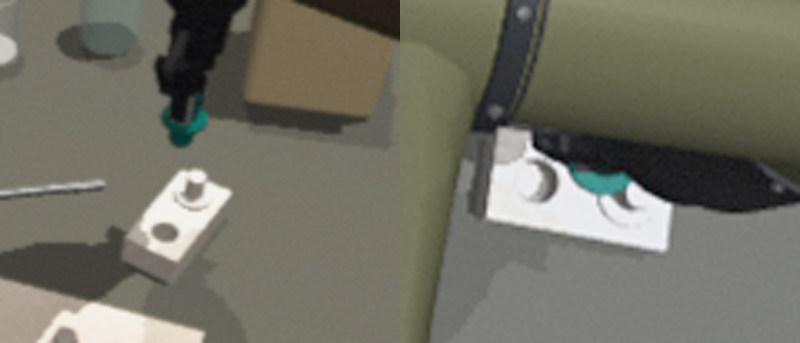

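Emit:
play_rows(rows=[[[0,0,20,0,0],[5,50,20,0,0],[10,105,20,0,0],[15,160,20,0,0],[19,215,20,0,0],[24,270,20,0,0],[27.6,310,20,0,0],[27.6,325.4,20,0,0],[27.6,325.4,20,0,0],[27.6,325.4,0,0,0],[27.6,325.4,-20,0,0],[27.6,325.4,-30,0,0],[27.6,325.4,-33,0,0],[27.6,325.4,-33,0,0]]])

```text
time: 34.5
ee_pos: [0.5173, 0.0435, 0.1684]
tool_rot: [[0.993, -0.121, 0.0], [-0.121, -0.993, -0.0], [0.0, 0.0, -1.0]]
force: [-0.0, 1.2, -1.1]
width: 0.0218
```

```bash
python3 f.py 2;  python3 - <<'E'
from m import *
S=snap('side','s13.png')
im=cv2.imread('pics/s13.png')[140:270,210:340]
T=snap('top','t13.png')
im2=cv2.imread('pics/t13.png')[170:270,170:300]
cv2.imwrite('pics/c13.png',np.hstack([cv2.resize(im,(400,400),interpolation=cv2.INTER_CUBIC),cv2.resize(im2,(400,400),interpolation=cv2.INTER_CUBIC)]))
E
```

```text
[-2.3000e-01 -1.3000e-01 -4.8000e-01  2.1990e+01  5.1753e+02  4.3670e+01
  1.6892e+02] [0.28 0.23 0.24 0.   0.02 0.04 0.08] 34.6
```

View pics/c13.png

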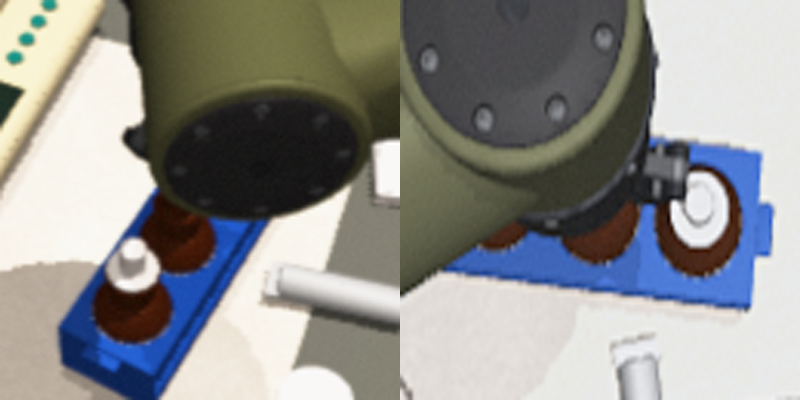

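Emit:
play_rows(rows=[[[-0.6,0.3,-4,0,0],[-0.6,0.3,-8,0,0],[-0.6,0.3,-11,0,0],[-0.6,0.3,-11,0,0]]])

```text
time: 35.2
ee_pos: [0.5165, 0.044, 0.1568]
tool_rot: [[0.993, -0.12, -0.001], [-0.12, -0.993, -0.0], [-0.001, 0.0, -1.0]]
force: [-0.3, 0.4, -0.1]
width: 0.0219
```

```bash
python3 f.py 2
```

```text
[ 6.0000e-02 -1.1000e-01  4.4000e-01  2.2020e+01  5.1661e+02  4.4000e+01
  1.5720e+02] [0.22 0.02 0.19 0.12 0.04 0.02 0.08] 35.3
```

Emit:
play_rows(rows=[[[0,0,-1.5,0,0],[0,0,-3,0,0],[0,0,-3,0,0]]])

```text
time: 35.67
ee_pos: [0.5165, 0.044, 0.1541]
tool_rot: [[0.993, -0.12, -0.0], [-0.12, -0.993, -0.0], [-0.0, 0.0, -1.0]]
force: [0.4, -0.3, 0.5]
width: 0.0219
```

```bash
python3 f.py 2
```

```text
[-1.0000e-02 -7.1000e-01 -4.1000e-01  2.2020e+01  5.1661e+02  4.4010e+01
  1.5424e+02] [0.64 0.36 0.05 0.04 0.01 0.01 0.03] 35.775
```

Emit:
play_rows(rows=[[[0,0,-1.5,0,0],[0,0,-3,0,0],[0,0,-3,0,0]]])

```text
time: 36.15
ee_pos: [0.5165, 0.044, 0.1511]
tool_rot: [[0.993, -0.12, -0.0], [-0.12, -0.993, -0.0], [-0.0, 0.0, -1.0]]
force: [-0.2, 0.1, -0.7]
width: 0.022
```

```bash
python3 f.py 2
```

```text
[ 3.0000e-01  3.9000e-01 -1.0000e-01  2.1990e+01  5.1660e+02  4.4000e+01
  1.5121e+02] [0.07 0.09 0.58 0.05 0.01 0.01 0.04] 36.25
```

Emit:
play_rows(rows=[[[0,0,-1.5,0,0],[0,0,-3,0,0],[0,0,-3,0,0]]])

```text
time: 36.62
ee_pos: [0.5165, 0.044, 0.148]
tool_rot: [[0.993, -0.12, -0.0], [-0.12, -0.993, -0.0], [-0.0, 0.0, -1.0]]
force: [-0.5, 0.2, -0.8]
width: 0.022
```

```bash
python3 f.py 2
```

```text
[ 2.0000e-01  5.3000e-01 -4.7000e-01  2.2070e+01  5.1661e+02  4.4010e+01
  1.4822e+02] [0.51 0.12 0.37 0.02 0.02 0.01 0.04] 36.725
```

Emit:
play_rows(rows=[[[0,0,-1.5,0,0],[0,0,-3,0,0],[0,0,-3,0,0]]])

```text
time: 37.1
ee_pos: [0.5165, 0.044, 0.145]
tool_rot: [[0.993, -0.12, -0.0], [-0.12, -0.993, -0.0], [-0.0, 0.0, -1.0]]
force: [0.0, 0.3, -0.4]
width: 0.0219
```

```bash
python3 f.py 2
```

```text
[-1.0000e-02 -2.0000e-02 -6.8000e-01  2.2050e+01  5.1661e+02  4.4020e+01
  1.4524e+02] [0.   0.25 0.21 0.04 0.02 0.01 0.06] 37.2
```

Going in freely (11 mm in). Continue.

Emit:
play_rows(rows=[[[0,0,-1.5,0,0],[0,0,-3,0,0],[0,0,-3,0,0]]])

```text
time: 37.58
ee_pos: [0.5165, 0.044, 0.1421]
tool_rot: [[0.993, -0.12, -0.0], [-0.12, -0.993, -0.0], [-0.0, 0.0, -1.0]]
force: [0.5, -0.3, -0.2]
width: 0.0218
```

```bash
python3 f.py 2
```

```text
[-2.300e-01  1.500e-01 -7.200e-01  2.228e+01  5.166e+02  4.401e+01
  1.422e+02] [0.5  0.25 0.04 0.13 0.02 0.   0.05] 37.675
```

Emit:
play_rows(rows=[[[0,0,-1,0,0],[0,0,-2,0,0],[0,0,-2,0,0]]])

```text
time: 38.05
ee_pos: [0.5166, 0.044, 0.1401]
tool_rot: [[0.993, -0.12, -0.0], [-0.12, -0.993, -0.0], [-0.0, 0.0, -1.0]]
force: [-0.2, 0.1, -1.4]
width: 0.0218
```

```bash
python3 f.py 2
```

```text
[ 8.0000e-02 -3.3000e-01 -5.8000e-01  2.2130e+01  5.1662e+02  4.4020e+01
  1.4024e+02] [0.05 0.13 0.01 0.12 0.02 0.   0.04] 38.15
```

Emit:
play_rows(rows=[[[0,0,-1,0,0],[0,0,-2,0,0],[0,0,-2,0,0]]])

```text
time: 38.52
ee_pos: [0.5166, 0.044, 0.1381]
tool_rot: [[0.993, -0.12, -0.0], [-0.12, -0.993, -0.0], [-0.0, 0.0, -1.0]]
force: [-0.3, -0.4, 0.2]
width: 0.0219
```

```bash
python3 f.py 2
```

```text
[ 1.0000e-01 -1.3000e-01  3.0000e-02  2.1990e+01  5.1661e+02  4.4010e+01
  1.3821e+02] [0.19 0.22 0.23 0.12 0.01 0.01 0.03] 38.625
```

Emit:
play_rows(rows=[[[0,0,-1,0,0],[0,0,-2,0,0],[0,0,-2,0,0]]])

```text
time: 39.0
ee_pos: [0.5166, 0.044, 0.1361]
tool_rot: [[0.993, -0.12, -0.0], [-0.12, -0.993, -0.0], [-0.0, 0.0, -1.0]]
force: [0.9, 0.0, 0.6]
width: 0.0219
```

```bash
python3 f.py 2
```

```text
[-3.200e-01 -8.900e-01 -2.000e-01  2.215e+01  5.166e+02  4.401e+01
  1.362e+02] [0.04 0.29 0.2  0.   0.   0.02 0.  ] 39.1
```

Emit:
play_rows(rows=[[[0,0,-1,0,0],[0,0,-2,0,0],[0,0,-2,0,0]]])

```text
time: 39.48
ee_pos: [0.5166, 0.044, 0.1342]
tool_rot: [[0.993, -0.12, -0.0], [-0.12, -0.993, -0.0], [-0.0, 0.0, -1.0]]
force: [0.1, -0.5, 0.5]
width: 0.0217
```

```bash
python3 f.py 2
```

```text
[-4.0000e-02 -5.3000e-01 -8.0000e-01  2.2000e+01  5.1659e+02  4.4010e+01
  1.3416e+02] [0.   0.31 0.03 0.12 0.   0.   0.01] 39.575
```

Emit:
play_rows(rows=[[[0,0,-1,0,0],[0,0,-1,0,0]]])

```text
time: 39.83
ee_pos: [0.5166, 0.044, 0.1332]
tool_rot: [[0.993, -0.12, -0.0], [-0.12, -0.993, -0.0], [-0.0, 0.0, -1.0]]
force: [-0.0, -0.4, -1.2]
width: 0.022
```

```bash
python3 f.py 2
```

```text
[ 3.2000e-01 -2.9000e-01  2.1000e-01  2.2270e+01  5.1661e+02  4.4010e+01
  1.3321e+02] [0.03 0.08 0.16 0.15 0.   0.01 0.01] 39.925
```

Emit:
play_rows(rows=[[[0,0,-1,0,0],[0,0,-1,0,0]]])

```text
time: 40.17
ee_pos: [0.5166, 0.044, 0.1322]
tool_rot: [[0.993, -0.12, -0.0], [-0.12, -0.993, -0.0], [-0.0, 0.0, -1.0]]
force: [0.3, -0.9, -0.4]
width: 0.022
```

```bash
python3 f.py 2
```

```text
[ 3.6000e-01 -1.0600e+00 -6.3000e-01  2.1670e+01  5.1660e+02  4.4030e+01
  1.3218e+02] [0.02 0.01 0.04 0.03 0.01 0.01 0.01] 40.275
```

Emit:
play_rows(rows=[[[0,0,-0.7,0,0],[0,0,-0.7,0,0]]])

```text
time: 40.52
ee_pos: [0.5166, 0.044, 0.1316]
tool_rot: [[0.993, -0.12, 0.0], [-0.12, -0.993, -0.0], [0.0, 0.0, -1.0]]
force: [0.1, -0.5, -0.3]
width: 0.0223
```

```bash
python3 f.py 2
```

```text
[ 6.2000e-01 -1.1300e+00 -2.6000e-01  2.1970e+01  5.1664e+02  4.4010e+01
  1.3159e+02] [0.16 0.37 0.05 0.1  0.01 0.   0.01] 40.625
```

Emit:
play_rows(rows=[[[0,0,-0.5,0,0],[0,0,-0.5,0,0]]])

```text
time: 40.88
ee_pos: [0.5167, 0.0439, 0.1315]
tool_rot: [[0.993, -0.12, 0.0], [-0.12, -0.993, -0.0], [0.001, 0.0, -1.0]]
force: [-1.3, -1.5, 3.1]
width: 0.0223
```

```bash
python3 f.py 2
```

```text
[ -1.13  -1.33   3.93  21.92 516.75  43.93 131.53] [0.   0.51 0.23 0.14 0.   0.01 0.  ] 40.975
```

Emit:
play_rows(rows=[[[0,0,-0.3,0,0],[0,0,-0.3,0,0],[0,0,0.3,0,0.28],[0,0,0.3,0,0.33],[0,0,0.3,0,0.38],[0,0,0.3,0,0.4],[0,0,0.3,0,0.4],[0,0,5,0,0.4],[0,0,15,0,0.4],[0,0,35,0,0.4],[0,0,35,0,0.4]]])

```text
time: 42.35
ee_pos: [0.5178, 0.0442, 0.1692]
tool_rot: [[0.993, -0.12, 0.005], [-0.12, -0.993, 0.001], [0.004, -0.002, -1.0]]
force: [-0.0, 0.2, -0.4]
width: 0.0343
```

```bash
python3 f.py 1;  python3 - <<'E'
from m import *
S=snap('side','s14.png')
im=cv2.imread('pics/s14.png')[140:270,210:340]
cv2.imwrite('pics/c14.png',cv2.resize(im,(500,500),interpolation=cv2.INTER_CUBIC))
E
```

```text
[ 5.0000e-02 -2.0000e-01 -2.7000e-01  3.4250e+01  5.1723e+02  4.4280e+01
  1.6771e+02] [0. 0. 0. 0. 0. 0. 0.] 42.4
```

View pics/c14.png

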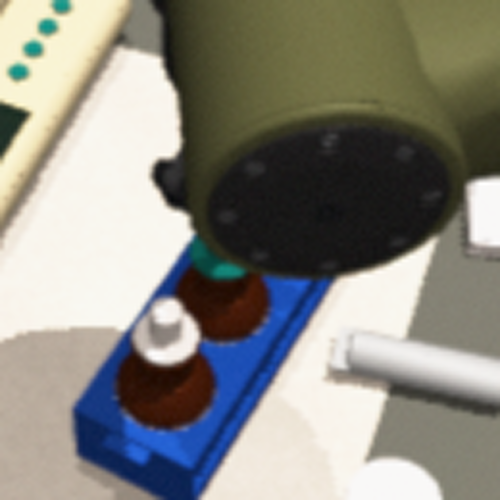

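Now retreat up and away so that both cameras see the carrier.

Emit:
play_rows(rows=[[[0,0,40,0,0.4],[0,0,80,0,0.4],[-30,-55,90,0,0.4],[-40,-110,90,0,0.4],[-50,-165,90,0,0.4],[-60,-220,90,0,0.4],[-70,-275,90,0,0.4],[-80,-330,90,0,0.4],[-80,-360,90,0,0.4],[-80,-360,90,0,0.4],[-80,-360,90,0,0.4]]])

```text
time: 43.82
ee_pos: [0.4365, -0.3157, 0.2556]
tool_rot: [[0.993, -0.121, -0.001], [-0.121, -0.993, 0.0], [-0.001, -0.0, -1.0]]
force: [0.3, 0.2, -0.6]
width: 0.0342
```

```bash
python3 f.py 1;  python3 - <<'E'
from m import *
S=snap('side','s15.png');pickle.dump(S,open('s15.pkl','wb'))
T=snap('top','t15.png');pickle.dump(T,open('t15.pkl','wb'))
im=cv2.imread('pics/s15.png')[160:270,215:325]
im2=cv2.imread('pics/t15.png')[180:270,170:300]
cv2.imwrite('pics/c15.png',np.hstack([cv2.resize(im,(400,400),interpolation=cv2.INTER_CUBIC),cv2.resize(im2,(400,277),interpolation=cv2.INTER_CUBIC) if 0 else cv2.copyMakeBorder(cv2.resize(im2,(400,277),interpolation=cv2.INTER_CUBIC),0,123,0,0,0)]))
print(robot.sense()['time'])
E
```

```text
[ 5.0000e-02  5.0000e-01  6.6000e-01  3.4050e+01  4.3670e+02 -3.1536e+02
  2.5586e+02] [0. 0. 0. 0. 0. 0. 0.] 43.875
43.975
```

View pics/c15.png

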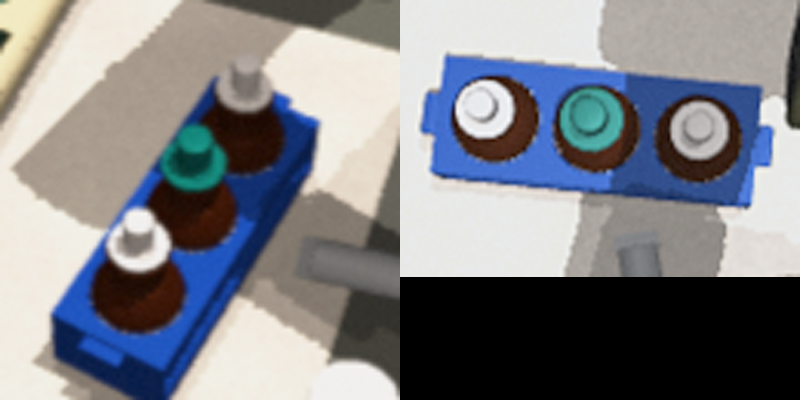

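View pics/s15.png

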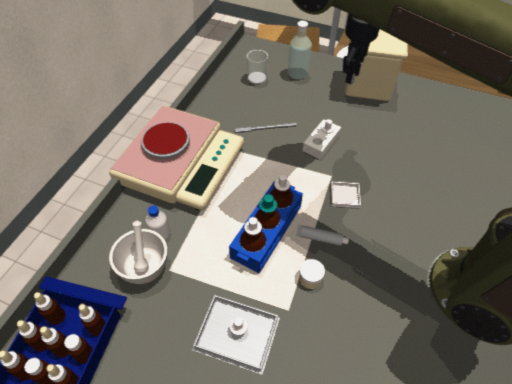

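View pics/t15.png

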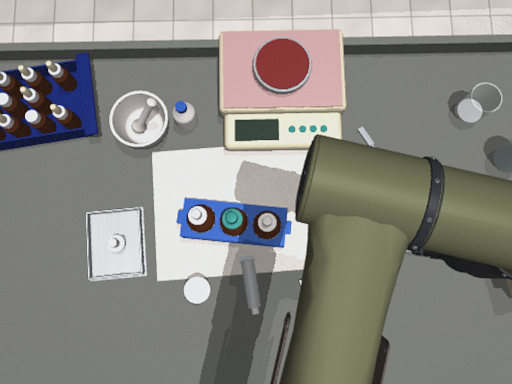

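Run:
```python
from m import *
S=pickle.load(open('s15.pkl','rb'));T=pickle.load(open('t15.pkl','rb'))
def fit(c,box):
    r,g,b=[c['img'][...,i].astype(int) for i in range(3)]
    m=((g>r+30)&(g>b-25)).astype(np.uint8);k=np.zeros_like(m);x0,x1,y0,y1=box;k[y0:y1,x0:x1]=m[y0:y1,x0:x1]
    ys,xs=np.nonzero(k);return k,xs.min(),xs.max(),ys.min(),ys.max(),xs.mean(),ys.mean(),k.sum()
k=fit(T,(210,255,200,240));print('top',k[1:],ray(T,k[5],k[6],.118))
k=fit(S,(250,290,185,225));print('side',k[1:])
# predicted silhouette at home, tilt 0: flange+knob circles
from itertools import product
for nm,c in(('T',T),('S',S)):
  for h in(0,.004):
    P=[]
    for R,zs in((.0215,(0,.005)),(.012,(.005,.031))):
        for z in zs:
            for a in np.linspace(0,6.28,40): P.append(proj(c,[.5158+R*np.cos(a),.0442+R*np.sin(a),.114+h+z]))
    P=np.array(P);print(nm,h,P.min(0),P.max(0))
def tri(A,pa,B,pb):
    rows=[]
    for c,p in((A,pa),(B,pb)):
        Q=np.array(c['intrinsics'])@np.c_[c['R'],c['t']]
        rows+= [p[0]*Q[2]-Q[0],p[1]*Q[2]-Q[1]]
    x=np.linalg.svd(np.array(rows))[2][-1];return x[:3]/x[3]
print('knobtop',tri(T,(232.0,216.4),S,(268.5,195.9)))
```

```text
top (np.int64(222), np.int64(242), np.int64(208), np.int64(228), np.float64(231.77650429799428), np.float64(218.22349570200572), np.uint64(349)) [0.51654104 0.04439149 0.118     ]
side (np.int64(259), np.int64(277), np.int64(194), np.int64(212), np.float64(267.8410852713178), np.float64(203.5891472868217), np.uint64(258))
T 0 [221.37600648 208.14843552] [242.40789081 229.18816259]
T 0.004 [221.21289705 207.87649435] [242.33165862 229.0019428 ]
S 0 [258.61539234 193.18146706] [276.89663986 212.66401577]
S 0.004 [258.63361754 192.13548743] [276.97134979 211.68272233]
knobtop [0.51617918 0.04203789 0.14783149]
```

```bash
python3 -c "
from workcell import robot
print(robot.close_job())"
```

```text
the job is handed in; nothing more can be done
None
```

The middle bottle (`stopper2`) had the loose stopper. That stopper now stands in the metal dish, and the green stopper is pushed fully home in its bottle. I handed the job in at about 44 s; no verdict was reported.

- **Finding the play:** With the jaws part-open around the knob, I pushed each way along the carrier's x. The jaws travelled about 12 mm between stops at the left stopper and about 17.4 mm at the middle one, which matches the wide neck. Measured side pushes stayed at or below about 4.5 N. I didn't rock the right stopper, because the middle one was already clearly loose.
- **Fitting the green stopper:** It went in without resistance until the flange met the mouth, at a tool height of 131.5 mm against the 131.1 mm expected. The reading was about 4 N there, and I then commanded 0.3 mm more without reading the force again.
- **Last checks:** The side picture matches a fully seated, upright green stopper to within about half a pixel. The white stopper is in the dish, the two snug ones are in their necks, and everything in view is in place. The arm hid part of the bench in the top picture, but the side picture shows it. The arm was clear of everything.
- **Disagreements:** One rough two-view estimate of the green knob's top read about 2 to 3 mm high and 2 mm off sideways. I put that down to hand-picked pixels, since the silhouette and the contact height both agree that it is home. The over-2.6 mm rocking is inferred from the force stops; I didn't see it in a picture.

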